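Make up two reagent kits in wooden carriers

ROBOT

A 7-joint arm with a two-finger parallel gripper is mounted at the origin on a cart in front of the work surface, level with it; the furniture and walls round the work are solid. World frame = base frame: x ahead of the robot, y to its left, z up, the work surface at z = 0. Lengths are in mm, angles in rad, forces in N, time in s.
With the tool pointing down it reaches from about 350 to 900 mm from the base axis. Payload 19.9 kg.
Tool frame: the origin (TCP) lies on the centre line of the jaws, within the pads' length; the fingertips stand 17 mm ahead of it and the grasp point (between the pads) lies 2 mm behind it; z points along the fingers, y is the direction in which the jaws open and shut (so a half turn about z gives the same grasp; the last joint's range is limited). The gripper opens to 94 mm and grips with 3 to 60 N. Pads are 16 mm wide; open, the fingers measure 119 mm over their backs; the gripper's body (75 mm by 177 mm) begins 78 mm behind the grasp point.
Start: joints at [-1.391, 0.417, -0.01, 1.614, 0.005, 1.111, -0.053], TCP at [137.482, 609.671, 222.425] pointing down, gripper open.
Joint ranges: [-2.81, 2.81], [-0.39, 2.02], [-1.27, 1.25], [0.06, 2.57], [-1.19, 4.33], [0.19, 2], [-2.82, 2.82]. Speed limits (rad/s): [1.89, 1.89, 2.39, 2.39, 3.01, 3.01, 3.01].

INTERFACE

Orientations are given as a unit quaternion [x, y, z, w].
In Python, from cell import * gives the robot as it stands.
- The arm moves only by the tool arm_command, never from a script. Its argument "deltas" is a list of rows, each a list of 5 numbers: the closure, from -1 (fully open) to 1 (shut), then the shift along the world's x, y, z as a fraction of full scale, then the turn about the world's z as a fraction of full scale. In form: [[jaw, x, y, z, yaw], ...]. A call has 1 to 10 rows; each row shifts and turns the pose as measured when the row begins; what a row does not reach is not made up. Full scale, the value 1, is 5 cm for a shift and 0.15 rad for a turn. A row lasts 1/8 s, in which the tool goes at most 62.5 mm and 10.7 degrees, less where a joint would pass 70% of its speed; a pose out of reach is approached as far as the arm can. A call with a number of a shift or a turn outside -1 to 1 is refused whole. A call with a gripper value outside its range is refused whole. The fingers move at their own pace and stop on an object; the grip force is fixed at half the most. Time passes only in rows, so rows that do not move let the fingers close. It gives the time, the measured TCP pose, the force and the opening at its end, in the units of the state.
- get_state(): the state, without advancing time (a new reading comes with each control period).
- get_image(name): name is "scene" or "top" or "wrist"; returns the picture (420x560x3 uint8, red, green, blue); there is no depth.
- camera_params(name): a dict with "fx", "fy", "cx", "cy" (pixels), "k1" (the pictures are not rectified: a ray, as slopes to the right and down, at radius r is drawn at 1 + k1 r^2 times it, then the intrinsics apply), "xyz" and "orientation" of the camera in the world. Camera axes: x right, y up, looking along -z (the intrinsics and any distortion apply to the point x, -y, -z); pixel columns grow to the right and rows downward; lengths in mm; the calibration is good to about 2 mm. A picture is of the moment at which its call begins: read the wrist's pose just before it. camera_params takes no time and is no camera call; for the wrist camera it gives the pose at the moment of the call.
- sign_off(): hands the job in, once; it reports no verdict.
Trained networks look in the newest picture that a camera, given by its name, has taken for a name from the list of things; names that differ only in an ending like _2 or _b are one class to them, and where a whole thing is asked for, a point or a joint stands for the part that bears it (a point fixed in the world has none). Each returns a list of dicts, best first, with "confidence" (0 to 1); they miss things now and then, are a little off and sometimes report something else, mostly with a low value. They report only what shows in the picture. A call takes as long as a camera call. They do not tell look-alikes from the thing itself.
- spot_in(camera, label): "bbox" ([left, top, right, bottom] in pixels, round what is visible of it).
- regions_of(camera, label): "mask" (420x560 bool, what is visible of it) and "bbox" ([left, top, right, bottom] in pixels, round what is visible of it).
The state is a dict: "clock": time; "joint_pos": joint angles; "qd": joint speeds; "joint_torque": joint torques, N m; "ee_pos": TCP position; "ee_rot": TCP orientation; "wrist_force": force on the tool from outside, world axes, zero at the start; "moment": the same for the moment, N m; "width": finger opening in mm.
Only numpy, scipy, OpenCV 4.12 (cv2) and the standard library are available. Lean on these libraries where they do the work, as an engineer would, in place of code of your own. Each camera call takes 0.05 s, during which the arm holds its last target.

TASK

Make up the two reagent kits from the bottles standing on the worktop. The carrier with three wells gets the jar of grey powder, the amber dropper bottle with the red rubber stopper and the clear vial with the green cap; the carrier with two wells gets the squat brown bottle and the slim brown vial, both black-capped. Set each one down gently, upright and right down in the well of its own size, without dropping or tipping any over, and leave the tall brown bottle and the open amber jar standing where they are.

Things in the scene. Friction and masses are not known exactly. Their poses are not given: they have to be found in the camera images.
- carrier_three: fixed wooden carrier, 100x222 mm, THREE wells in a row. Origin: centre of underside, on the worktop; y along the row, x across, z up; yaw within 0.25 rad. Top 26 mm high, end boards 36, well floors 10. Wells at x=0: y=+64 mm (53 mm wide, grey jar), y=0 (39 mm, dropper bottle), y=-64 mm (31 mm, green-capped vial); each mouth flares by 5 mm all round (45 deg, 5 mm deep).
- carrier_two: fixed wooden carrier of the same make and heights, 100x160 mm, TWO wells in a row. Origin: centre of underside, on the worktop; y along the row, x across, z up; yaw within 0.25 rad. Wells at x=0: y=+36 mm (49 mm wide, squat brown bottle), y=-36 mm (27 mm, slim brown vial); mouths flare by 5 mm.
- stand_stirrer: fixed lab stand to keep clear of, between the two sides of the worktop. Origin near the middle of its base (y -85 to +115 mm, 19 mm high); its 15 mm upright rod, 1 m tall, is 116 mm in +x and 48 mm in +y from the origin; from the rod a clamp at 570 mm and a motor above 650 mm reach 200 mm to -y. A lab jack 127 mm high stands on the base, to y = +106 mm.
- jar_grey: round glass jar of grey powder without a cap, 46 mm across at the body and 47 at the rim, 46 mm tall, solid to the grip. Origin at the centre of its underside, z up; stands upright on the worktop at the start.
- dropper: small amber bottle with a red rubber stopper, 33 mm across, 76 mm tall; body straight up to about 40 mm, then a narrow neck 16 mm wide. Grip the body. Origin at the centre of its underside, z up; stands upright on the worktop at the start.
- vial_green: small clear vial of white powder with a dark green cap, 25 mm across, 58 mm tall; body straight up to about 40 mm. Origin at the centre of its underside, z up; stands upright on the worktop at the start.
- brown_low: squat brown bottle with a black cap, 43 mm across, 96 mm tall; body straight up to about 50 mm, then a narrow neck 21 mm wide. Grip the body. Origin at the centre of its underside, z up; stands upright on the worktop at the start.
- vial_in: slim brown vial with a black cap, 21 mm across, 80 mm tall; body straight up to about 55 mm. Origin at the centre of its underside, z up; stands upright on the worktop at the start.
- brown_tall: tall slim-necked brown bottle with a black cap, 39 mm across, 125 mm tall: belongs to neither kit, stays where it stands. Origin at the centre of its underside, z up; stands upright on the worktop at the start.
- jar_brown: wide-mouthed amber jar without a cap, 35 mm across, 56 mm tall: belongs to neither kit, stays where it stands. Origin at the centre of its underside, z up; stands upright on the worktop at the start.
Things that resemble listed ones, but are neither listed nor needed, are in the scene too. What is shaped like the dropper but turquoise is not meant.

How it is judged (in metres and radians):
At the end, for the whole second after the job is handed in: All five stand released and still in their own wells: origins within 8 mm of the well centre along both carrier axes and 4 mm of the well floor, tilt under 0.12 rad, slower than 0.02 m/s; the tall brown bottle and open amber jar upright within 30 mm of where they stood (x of jar_grey in the frame of carrier_three between -0.008 and 0.008 m and y of jar_grey in the frame of carrier_three between 0.056 and 0.072 m and z of jar_grey in the frame of carrier_three between 0.006 and 0.014 m and angle between each of jar_grey, dropper, vial_green, brown_low, vial_in, brown_tall, jar_brown's own z axis and vertical below 0.12 rad and linear speed of each of jar_grey, dropper, vial_green, brown_low, vial_in below 0.02 m/s and x of dropper in the frame of carrier_three between -0.008 and 0.008 m and y of dropper in the frame of carrier_three between -0.008 and 0.008 m and z of dropper in the frame of carrier_three between 0.006 and 0.014 m and x of vial_green in the frame of carrier_three between -0.008 and 0.008 m and y of vial_green in the frame of carrier_three between -0.072 and -0.056 m and z of vial_green in the frame of carrier_three between 0.006 and 0.014 m and x of brown_low in the frame of carrier_two between -0.008 and 0.008 m and y of brown_low in the frame of carrier_two between 0.028 and 0.044 m and z of brown_low in the frame of carrier_two between 0.006 and 0.014 m and x of vial_in in the frame of carrier_two between -0.008 and 0.008 m and y of vial_in in the frame of carrier_two between -0.044 and -0.028 m and z of vial_in in the frame of carrier_two between 0.006 and 0.014 m and distance of each of brown_tall, jar_brown from where it was at the start of the episode below 0.03 m); the robot touches nothing.
It fails at once if the tall brown bottle or the open amber jar is pushed more than 30 mm away or knocked over (distance of any of brown_tall, jar_brown from where it was at the start of the episode above 0.03 m or angle between any of brown_tall, jar_brown's own z axis and vertical above 0.5 rad).
It fails at once if a bottle, jar or vial is tipped over (more than about 57 degrees) (angle between any of jar_grey, dropper, vial_green, brown_low, vial_in's own z axis and vertical above 1 rad).
It fails at once if a bottle, jar or vial is dropped (falls free of the fingers faster than 0.6 m/s, a drop of about 2 cm) ((linear speed of jar_grey above 0.6 m/s and contact force between the fingers and jar_grey below 0.05 N) or (linear speed of dropper above 0.6 m/s and contact force between the fingers and dropper below 0.05 N) or (linear speed of vial_green above 0.6 m/s and contact force between the fingers and vial_green below 0.05 N) or (linear speed of brown_low above 0.6 m/s and contact force between the fingers and brown_low below 0.05 N) or (linear speed of vial_in above 0.6 m/s and contact force between the fingers and vial_in below 0.05 N)).
It also fails if it takes over 144 s, if anything falls off the work surface, if the arm or the gripper's body presses on something with over 40 N, if the wrist force passes 120 N, or if a joint passes its speed limit or range.

## Working session

There is one attempt and no reset: what is moved stays moved. The work goes in short steps, Python scripts to look and compute and a tool call to move; the robot and the scene stay as the last step left them, time stands still between calls to the robot, and variables do not carry over. Pictures are saved under pics/ and viewed, and the job is handed in when it is done.

Besides the shell and the picture viewer there is one more tool, called after "Call:" as name(argument=value, ...) on one line, values as JSON. arm_command: Moves the arm, as the interface text tells. Shift numbers are shares of 5 cm and turn numbers shares of 0.15 rad, none past 1 either way. Its arguments: {"type":"object","properties":{"deltas":{"type":"array","items":{"type":"array","items":{"type":"number","minimum":-1,"maximum":1}}}},"required":["deltas"]}

```bash
ls; mkdir -p pics
python3 - <<'E'
from cell import *
import cv2
s=get_state();print(s)
for n in("scene","top","wrist"):
    p=camera_params(n);print(n,p)
    cv2.imwrite(f"pics/{n}0.png",get_image(n)[:,:,::-1])
E
```

```text
pics
{'clock': 0.0, 'joint_pos': array([-1.39049138,  0.41798074, -0.01031621,  1.61417101,  0.00468427,
        1.11071177, -0.05301348]), 'qd': array([ 0.00010827,  0.00050406,  0.0019028 ,  0.00250519,  0.0016305 ,
       -0.00123437, -0.00159548]), 'joint_torque': array([ 8.55363328e-05, -8.51255107e+01,  6.39018975e-01, -4.25963008e+01,
       -4.87470010e-02,  1.90244318e-02,  9.25364975e-05]), 'ee_pos': array([137.41381032, 609.33525543, 221.82232585]), 'ee_rot': array([ 1.10675334e-01,  9.93856419e-01, -6.22544239e-04, -3.25097278e-05]), 'wrist_force': array([0.05933691, 0.09321999, 0.52759623]), 'moment': array([ 0.02871341,  0.00577491, -0.07311315]), 'width': 93.92143260458771}
scene {'fx': 454.9086718989003, 'fy': 454.9086718989003, 'cx': 285.3279709169841, 'cy': 211.15756096095592, 'k1': -0.09264216940616195, 'xyz': array([-273.98171322,  571.66483997,  584.29346694]), 'orientation': array([-0.25302452,  0.43878053,  0.75575183, -0.4150776 ])}
top {'fx': 400.27204773264737, 'fy': 400.27204773264737, 'cx': 275.3746275233143, 'cy': 206.7261775534133, 'k1': -0.039603552678303275, 'xyz': array([ 432.64233146,   58.10824862, 1166.37145102]), 'orientation': array([ 0.03373466, -0.03393009, -0.7029297 ,  0.70964819])}
wrist {'fx': 374.0628567243898, 'fy': 374.0628567243898, 'cx': 281.9647383558014, 'cy': 210.0944749032908, 'k1': -0.07038293681026549, 'xyz': array([ 64.55212674, 625.51149839, 383.15138784]), 'orientation': array([-0.10102092, -0.07995948,  0.61970517,  0.7741878 ])}
```

View pics/scene0.png

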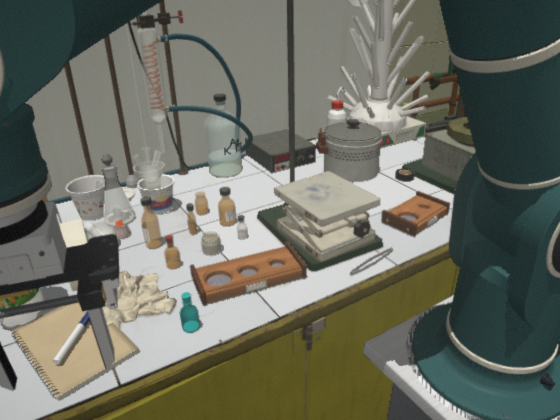

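View pics/top0.png

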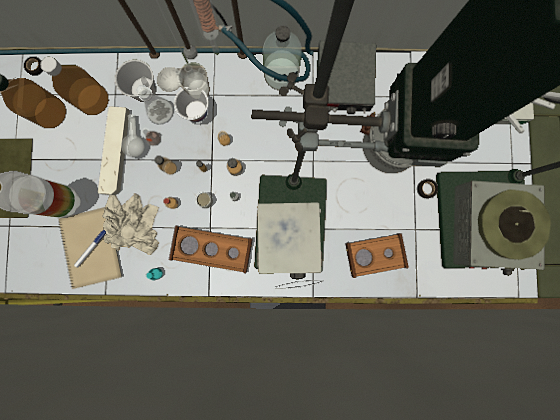

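View pics/wrist0.png

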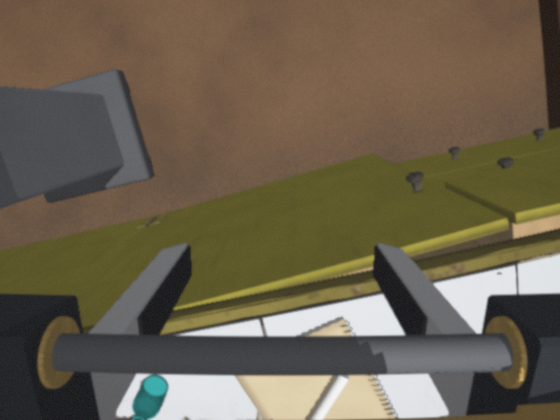

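The top view shows the layout. Three-well carrier at about (212,248), two-well carrier at (377,256), candidate bottles around (160-240,140-205), and the turquoise decoy at (155,272). Next I'll run the detections.

```bash
cat > h.py <<'E'
import numpy as np, cv2
from scipy.spatial.transform import Rotation as R
from cell import *
def ray(p,u,v):
    xd=np.array([(u-p['cx'])/p['fx'],(v-p['cy'])/p['fy']]); x=xd.copy()
    for _ in range(20): x=xd/(1+p['k1']*(x@x))
    d=R.from_quat(p['orientation']).apply([x[0],-x[1],-1]); return np.array(p['xyz']),d
def onz(p,u,v,z):
    o,d=ray(p,u,v); return o+d*(z-o[2])/d[2]
def proj(p,P):
    q=R.from_quat(p['orientation']).inv().apply(np.atleast_2d(P)-p['xyz'])
    x=q[:,:2]/-q[:,2:]; x[:,1]*=-1
    r2=(x**2).sum(1)[:,None]; x=x*(1+p['k1']*r2)
    return x*[p['fx'],p['fy']]+[p['cx'],p['cy']]
def zoom(img,box,f,name):
    l,t,r,b=box; c=img[t:b,l:r,::-1]
    cv2.imwrite(name,cv2.resize(c,None,fx=f,fy=f,interpolation=cv2.INTER_CUBIC))
E
python3 - <<'E'
from h import *
im=get_image("top"); zoom(im,(110,100,270,220),5,"pics/tz.png"); zoom(im,(140,210,420,300),2.8,"pics/tz2.png")
p=camera_params("top"); q=camera_params("scene"); get_image("scene")
H=dict(jar_grey=46,dropper=76,vial_green=58,brown_low=96,vial_in=80,brown_tall=125,jar_brown=56,carrier_three=36,carrier_two=36,stand_stirrer=127)
for n in H:
  for cam,pp in(("top",p),("scene",q)):
    for d in spot_in(cam,n)[:3]:
        b=d['bbox'];c=((b[0]+b[2])/2,(b[1]+b[3])/2)
        print(n,cam,np.round(b),round(d['confidence'],2),np.round(onz(pp,*c,H[n]/2)[:2]))
E
```

```text
jar_grey top [194. 192. 217. 212.] 0.58 [555. 259.]
jar_grey top [221. 129. 231. 150.] 0.32 [739. 205.]
jar_grey scene [198. 228. 224. 256.] 0.73 [557. 266.]
jar_grey scene [235. 214. 246. 242.] 0.54 [577. 181.]
jar_grey scene [162. 237. 178. 266.] 0.47 [573. 358.]
dropper top [161. 196. 180. 208.] 0.71 [552. 357.]
dropper scene [180. 293. 203. 330.] 0.82 [345. 397.]
dropper scene [161. 236. 183. 265.] 0.79 [552. 360.]
vial_green top [232. 191. 241. 200.] 0.59 [572. 170.]
vial_green scene [233. 213. 248. 242.] 0.66 [568. 185.]
brown_low scene [216. 190. 233. 228.] 0.81 [641. 191.]
vial_in scene [185. 205. 200. 236.] 0.8 [646. 274.]
brown_tall top [156. 157. 177. 175.] 0.49 [650. 365.]
brown_tall scene [139. 194. 161. 249.] 0.78 [655. 372.]
jar_brown top [220. 131. 230. 148.] 0.57 [736. 206.]
jar_brown scene [194. 193. 211. 215.] 0.56 [731. 214.]
carrier_three top [168. 226. 254. 272.] 0.65 [419. 241.]
carrier_three scene [192. 242. 309. 306.] 0.66 [408. 245.]
carrier_three scene [186. 205. 197. 235.] 0.22 [686. 264.]
carrier_two top [347. 233. 407. 275.] 0.77 [ 411. -233.]
carrier_two top [195. 191. 213. 212.] 0.48 [556. 266.]
stand_stirrer scene [140. 196. 163. 248.] 0.44 [651. 370.]
```

View pics/tz.png

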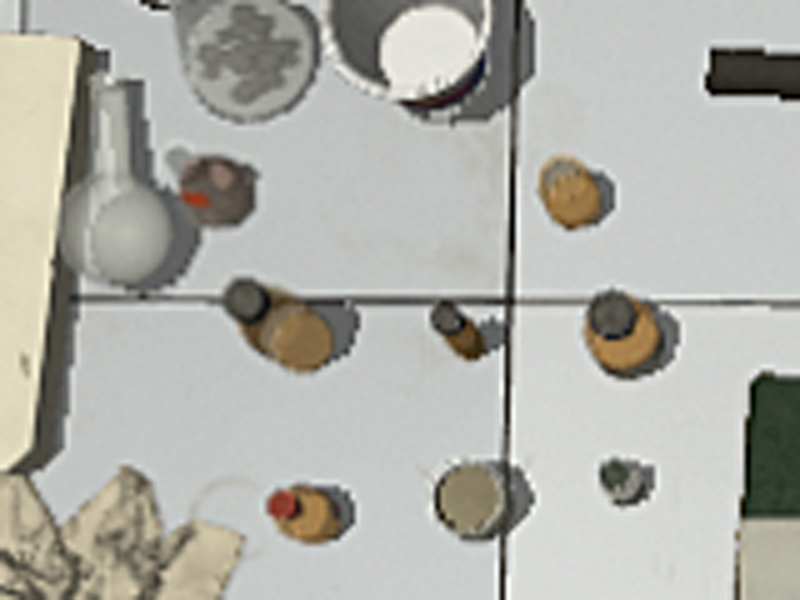

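View pics/tz2.png

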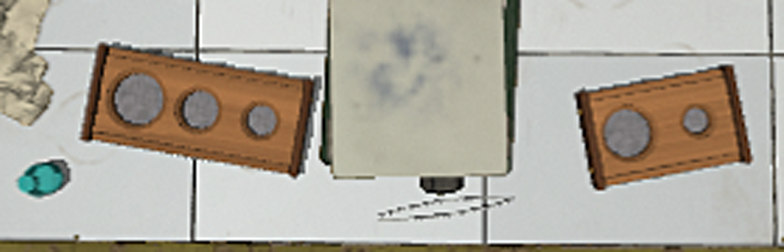

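Run:
```python
from h import *
p=camera_params("top")
def pt(x,y,f,l,t,z): 
    u=(x+.5)/f-.5+l; v=(y+.5)/f-.5+t; return onz(p,u,v,z)[:2]
for n,x,y,z in [("dropper",282,503,76),("jar_grey",471,499,46),("vial_green",613,473,58),("brown_low",613,314,96),("vial_in",447,319,80),("brown_tall",247,299,125),("jar_brown",562,182,56)]:
    print(n,np.round(pt(x,y,5,110,100,z),1))
for w in [(138,99),(200,109),(262,118)]: print("w3",np.round(pt(*w,2.8,140,210,10),1))
for w in [(627,132),(696,119)]: print("w2",np.round(pt(*w,2.8,140,210,10),1))
# outer corners
zoom(get_image("top"),(160,215,265,285),7,"pics/c3.png")
zoom(get_image("top"),(335,225,415,285),7,"pics/c2.png")
im=get_image("scene"); zoom(im,(130,180,260,280),6,"pics/sz.png"); zoom(im,(180,180,460,320),2.8,"pics/sz2.png")
```

```text
dropper [552.5 359.1]
jar_grey [559.1 260.3]
vial_green [573.  179.1]
brown_low [655.3 176.8]
vial_in [655.1 270.2]
brown_tall [655.8 368.3]
jar_brown [739.6 211.8]
w3 [430.4 306.3]
w3 [420.9 242.1]
w3 [412.3 178.1]
w2 [ 401.4 -196.8]
w2 [ 415.2 -268.2]
```

View pics/c3.png

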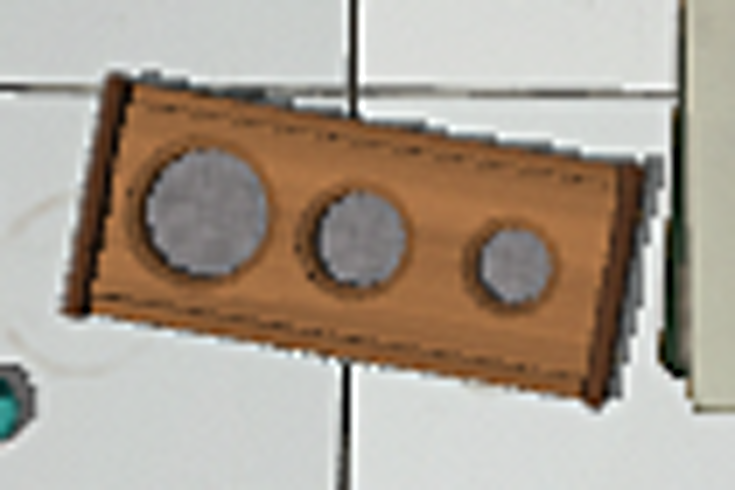

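View pics/c2.png

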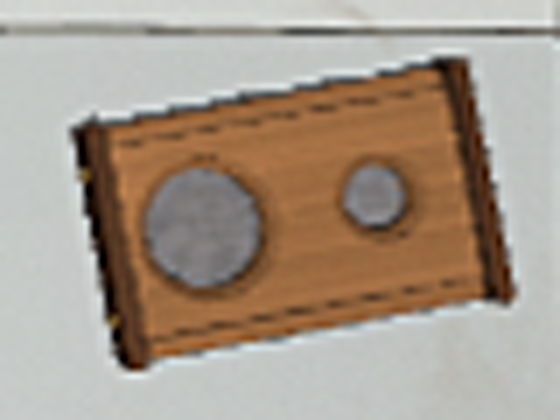

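View pics/sz.png

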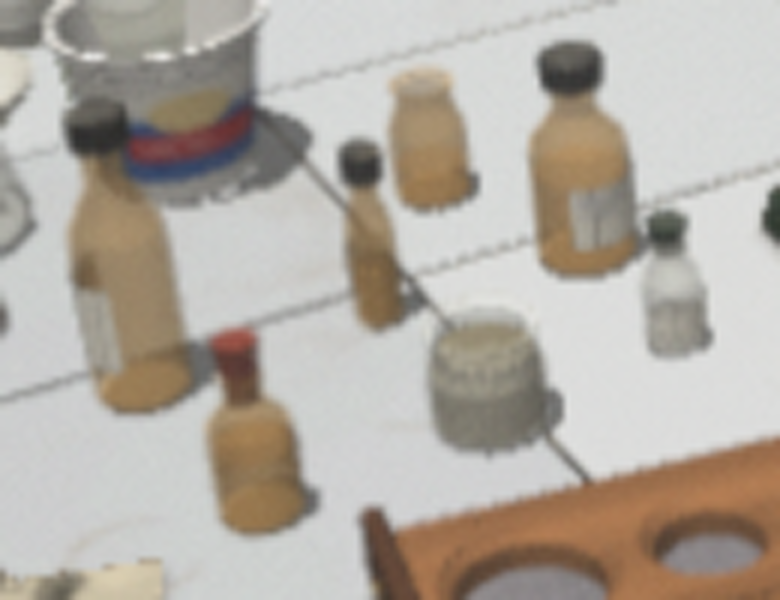

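Run:
```python
from h import *
O=dict(dropper=(552.5,359.1,76,16.5,8),jar_grey=(559.1,260.3,46,23,23),vial_green=(573,179.1,58,12.5,8),brown_low=(655.3,176.8,96,21.5,12),vial_in=(655.1,270.2,80,10.5,8),brown_tall=(655.8,368.3,125,19.5,12),jar_brown=(739.6,211.8,56,17.5,14))
a=np.linspace(0,2*np.pi,60)
def ov(cam,box,f,name):
    p=camera_params(cam); im=get_image(cam); l,t,r,b=box
    c=cv2.resize(im[t:b,l:r,::-1],None,fx=f,fy=f,interpolation=cv2.INTER_CUBIC)
    def dr(P,col):
        q=proj(p,P); q=(q-[l,t]+.5)*f-.5
        cv2.polylines(c,[np.round(q).astype(int).reshape(-1,1,2)],True,col,1)
    for x,y,h,rb,rt in O.values():
        for z,rr in((0,rb),(h,rt)): dr(np.c_[x+rr*np.cos(a),y+rr*np.sin(a),0*a+z],(255,0,255))
    for cx,cy,ps,ws in((420.9,242.2,-.140,((64,53),(0,39),(-64,31))),((401.4-415.2)*.0+408.3,-232.5,.191,((36,49),(-36,27)))):
        for yy,d in ws:
            X=cx-np.sin(ps)*yy;Y=cy+np.cos(ps)*yy
            for z,rr,col in((10,d/2,(255,0,255)),(26,d/2+5,(255,255,0))): dr(np.c_[X+rr*np.cos(a),Y+rr*np.sin(a),0*a+z],col)
        L=111 if len(ws)==3 else 80
        dr(np.array([[cx+u*np.cos(ps)-v*np.sin(ps),cy+u*np.sin(ps)+v*np.cos(ps),36] for u,v in((50,L),(50,-L),(-50,-L),(-50,L))]),(0,255,0))
    cv2.imwrite(name,c)
ov("top",(110,100,270,220),5,"pics/o1.png");ov("top",(140,210,420,300),2.8,"pics/o2.png")
ov("scene",(130,180,260,310),4.5,"pics/o3.png");ov("scene",(180,180,460,320),2.8,"pics/o4.png")
```

```text
(no output)
```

View pics/o1.png

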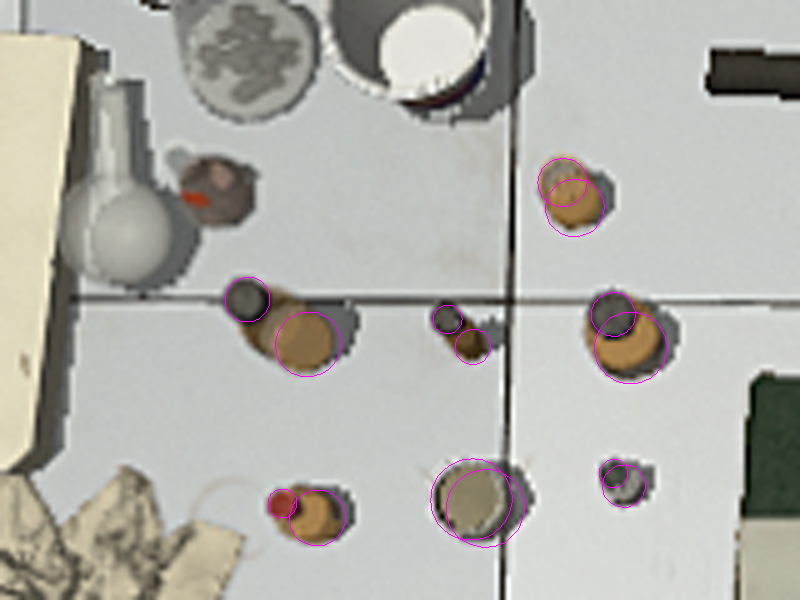

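View pics/o2.png

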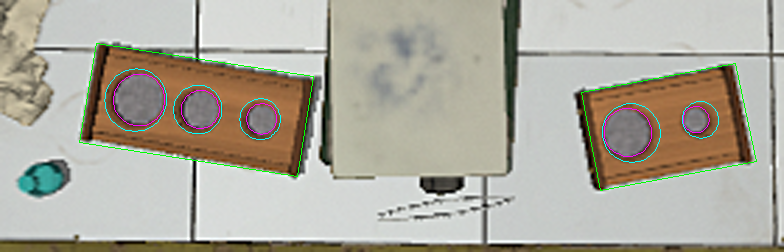

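View pics/o3.png

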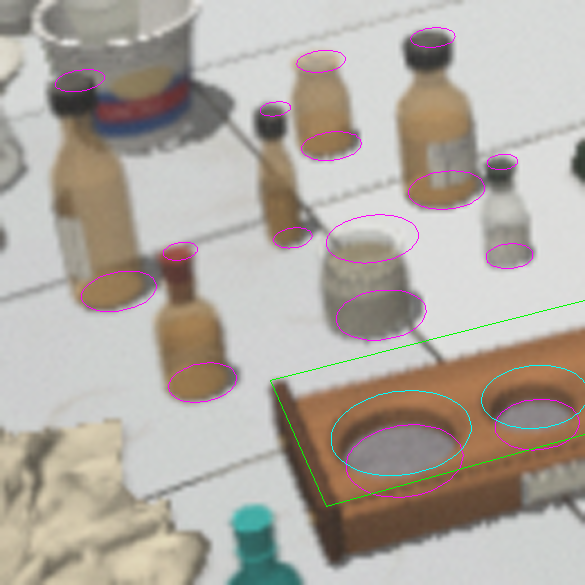

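View pics/o4.png

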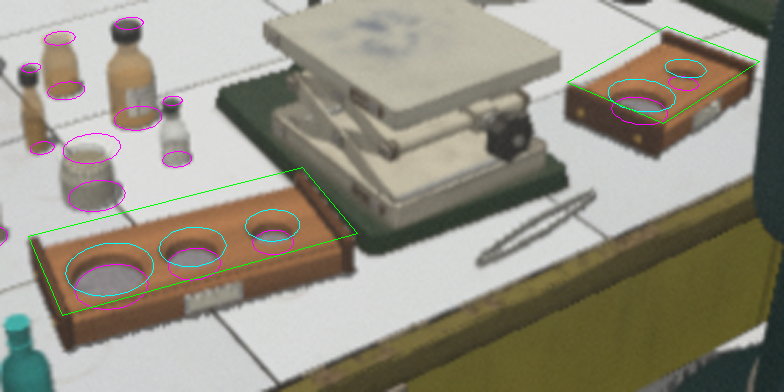

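```bash
cat > fit.py <<'E'
from h import *
from scipy.optimize import minimize
S=8
a=np.linspace(0,2*np.pi,48,endpoint=False)
def hull(img,q,org,val=255):
    q=((q-org+.5)*S*16).astype(np.int32)
    cv2.fillConvexPoly(img,cv2.convexHull(q),val,shift=4)
def circ(x,y,z,r): return np.c_[x+r*np.cos(a),y+r*np.sin(a),0*a+z]
def down(m): return cv2.resize(m,None,fx=1/S,fy=1/S,interpolation=cv2.INTER_AREA)/255.
def obj_render(p,box,x,y,prof):
    l,t,r,b=box; m=np.zeros(((b-t)*S,(r-l)*S),np.uint8)
    for (z0,r0),(z1,r1) in zip(prof[:-1],prof[1:]):
        hull(m,proj(p,np.r_[circ(x,y,z0,r0),circ(x,y,z1,r1)]),(l,t))
    return down(m)
def car_render(p,box,x,y,ps,L,wells):
    l,t,r,b=box; m=np.zeros(((b-t)*S,(r-l)*S),np.uint8)
    T=lambda P:np.c_[x+P[:,0]*np.cos(ps)-P[:,1]*np.sin(ps),y+P[:,0]*np.sin(ps)+P[:,1]*np.cos(ps),P[:,2]]
    bx=lambda y0,y1,h:np.array([[i,j,k] for i in(-50,50) for j in(y0,y1) for k in(0,h)],float)
    for y0,y1,h in((-L,L,26),(-L,-L+9,36),(L-9,L,36)): hull(m,proj(p,T(bx(y0,y1,h))),(l,t))
    for yy,d in wells:
        c=T(np.array([[0,yy,0.]]))[0]; w=np.full_like(m,255)
        for z,rr in((10,d/2),(21,d/2),(26,d/2+5)):
            k=np.zeros_like(m); hull(k,proj(p,circ(c[0],c[1],z,rr)),(l,t)); w&=k
        m[w>0]=0
    return down(m)
def satmask(cam,box,lo,hi):
    im=get_image(cam); l,t,r,b=box; c=im[t:b,l:r].astype(float)
    s=c[...,0]-c[...,2]   # R-B
    return np.clip((s-lo)/(hi-lo),0,1)
def fit(f,m,x0,step):
    sim=np.vstack([x0]+[np.array(x0)+np.eye(len(x0))[i]*step[i] for i in range(len(x0))])
    r=minimize(lambda v:((f(v)-m)**2).sum(),x0,method='Nelder-Mead',options=dict(initial_simplex=sim,xatol=.05,fatol=.01))
    return r.x,r.fun
E
python3 - <<'E'
from fit import *
p=camera_params("top");q=camera_params("scene")
for n,box,x0,L,w in(("3",(160,215,265,285),(420,241,-.14),111,((64,53),(0,39),(-64,31))),("2",(338,225,418,285),(408,-230,.19),80,((36,49),(-36,27)))):
    m=satmask("top",box,12,40)
    x,e=fit(lambda v:car_render(p,box,*v,L,w),m,x0,(4,4,.03)); print("top",n,np.round(x,3),e,m.sum())
    cv2.imwrite(f"pics/m{n}.png",np.hstack([cv2.resize(k*255,None,fx=3,fy=3) for k in(m,car_render(p,box,*x,L,w))]))
sb={"3":(186,238,312,308),"2":(376,185,456,240)}
for n,x0,L,w in(("3",(420,241,-.14),111,((64,53),(0,39),(-64,31))),("2",(408,-230,.19),80,((36,49),(-36,27)))):
    box=sb[n]; m=satmask("scene",box,12,40)
    x,e=fit(lambda v:car_render(q,box,*v,L,w),m,x0,(4,4,.03)); print("scene",n,np.round(x,3),e,m.sum())
    cv2.imwrite(f"pics/ms{n}.png",np.hstack([cv2.resize(k*255,None,fx=3,fy=3) for k in(m,car_render(q,box,*x,L,w))]))
P=dict(dropper=[(0,15.5),(2,16.5),(40,16.5),(52,8),(76,8)],brown_low=[(0,20.5),(2,21.5),(50,21.5),(70,10.5),(80,10.5)],vial_in=[(0,10),(1,10.5),(55,10.5),(65,6),(70,6)],jar_brown=[(0,16.5),(2,17.5),(40,17.5),(48,14),(56,15)])
X=dict(dropper=(552.5,359.1),brown_low=(655.3,176.8),vial_in=(655.1,270.2),jar_brown=(739.6,211.8))
sc=dict(dropper=(155,228,192,272),brown_low=(210,180,238,230),vial_in=(184,200,204,238),jar_brown=(190,188,215,218))
for n in P:
    for cam,pp in(("top",p),("scene",q)):
        c=proj(pp,np.array([[*X[n],40.]]))[0]
        box=sc[n] if cam=="scene" else tuple(int(i) for i in(c[0]-18,c[1]-16,c[0]+18,c[1]+16))
        m=satmask(cam,box,10,30)
        x,e=fit(lambda v:obj_render(pp,box,*v,P[n]),m,X[n],(4,4)); print(n,cam,np.round(x,1),round(e,1),round(m.sum(),1))
        cv2.imwrite(f"pics/m_{n}_{cam}.png",np.hstack([cv2.resize(k*255,None,fx=5,fy=5) for k in(m,obj_render(pp,box,*x,P[n]))]))
E
cd pics; python3 -c "
import cv2,numpy as np
o=np.zeros((560,800),np.uint8)
y=0;x=0
for n in ['dropper','brown_low','vial_in','jar_brown']:
    for i,c in enumerate(('top','scene')):
        k=cv2.imread(f'm_{n}_{c}.png',0);k=cv2.resize(k,None,fx=.6,fy=.6);o[y:y+k.shape[0],i*400:i*400+k.shape[1]]=k[:560-y]
    y+=140
cv2.imwrite('mo.png',o)
k=[cv2.resize(cv2.imread(f),(700,150)) for f in('m3.png','m2.png','ms3.png','ms2.png')]
cv2.imwrite('mc.png',np.vstack(k))"
```

```text
top 3 [ 4.20325e+02  2.42420e+02 -1.60000e-01] 216.21006431984557 2264.3214285714284
top 2 [ 4.07253e+02 -2.30666e+02  1.82000e-01] 155.51536018328898 1642.142857142857
scene 3 [ 4.22278e+02  2.43704e+02 -1.59000e-01] 629.0008433765663 3399.892857142857
scene 2 [ 4.10175e+02 -2.33633e+02  2.51000e-01] 409.07390987767656 1322.2142857142858
dropper top [551.9 360.8] 79.2 202.4
dropper scene [553.4 361.8] 148.4 534.8
brown_low top [656.3 178.5] 90.3 123.4
brown_low scene [657.9 180. ] 97.1 374.3
vial_in top [655.6 272.1] 30.2 43.0
vial_in scene [655.  274.6] 161.6 305.7
jar_brown top [742.9 212.2] 14.2 141.9
jar_brown scene [743.3 214.1] 43.7 301.1[ WARN:0@2.997] global loadsave.cpp:1063 imwrite_ Unsupported depth image for selected encoder is fallbacked to CV_8U.
```

View pics/mo.png

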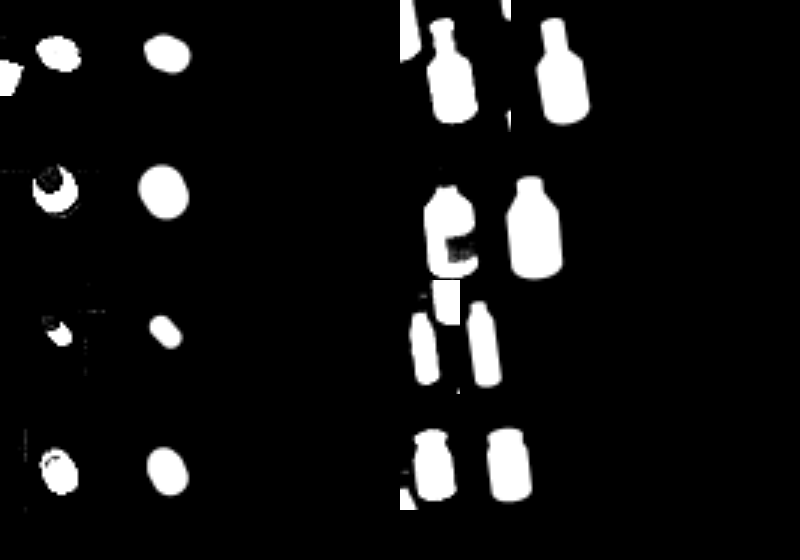

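View pics/mc.png

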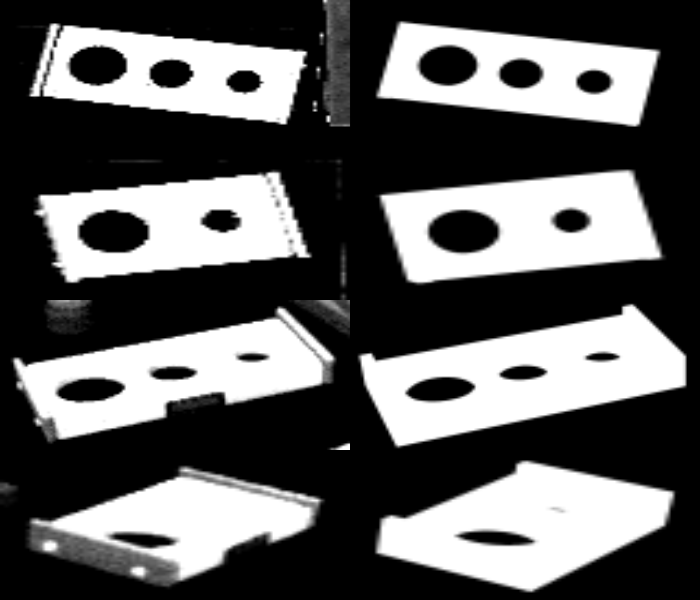

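Call:
arm_command(deltas=[[-0.4,0.9,-0.5,0,0.4],[-0.4,0.9,-0.5,0,0.4],[-0.4,0.9,-0.5,0,0.4],[-0.4,0.9,-0.55,0,0.2],[-0.4,0.9,-0.55,0,0],[-0.4,0.9,-0.55,0,0],[-0.4,0.9,-0.55,0,0],[-0.4,0.9,-0.55,0,0],[-0.4,0.6,-0.4,0,0],[-0.4,0,0,0,0]])

```text
clock: 3.45
ee_pos: [537.8, 367.5, 222.8]
ee_rot: [0.001, 1.0, 0.0, 0.0]
wrist_force: [-0.5, 0.7, -0.2]
width: 65.7
```

```bash
cat > w.py <<'E'
from h import *
import sys
s=get_state(); p=camera_params("wrist"); im=get_image("wrist").copy()
print(np.round(s['ee_pos'],1),np.round(s['width'],1),"yang",round(float(np.arctan2(*R.from_quat(s['ee_rot']).as_matrix()[[1,0],1])),3), round(float(s['clock']),2))
def dr(P,col): 
    q=proj(p,P); cv2.polylines(im,[np.round(q).astype(int).reshape(-1,1,2)],True,col,1)
a=np.linspace(0,2*np.pi,60)
O=dict(dropper=(552.5,361,76,16.5,8),jar_grey=(560,261.5,46,23,23),vial_green=(574,180.5,58,12.5,8),brown_low=(656.5,178.8,96,21.5,12),vial_in=(655.5,272.3,80,10.5,8),brown_tall=(656.5,370,125,19.5,12))
C=((420.5,242,-.15,((64,53),(0,39),(-64,31)),111),(407.5,-231,.187,((36,49),(-36,27)),80))
if __name__=="__main__":
    for x,y,h,rb,rt in O.values():
        for z,rr in((0,rb),(h,rt)): dr(np.c_[x+rr*np.cos(a),y+rr*np.sin(a),0*a+z],(255,0,255))
    for cx,cy,ps,ws,L in C:
        for yy,d in ws:
            X=cx-np.sin(ps)*yy;Y=cy+np.cos(ps)*yy
            for z,rr,col in((10,d/2,(255,0,255)),(26,d/2+5,(0,255,255))): dr(np.c_[X+rr*np.cos(a),Y+rr*np.sin(a),0*a+z],col)
    g=R.from_quat(s['ee_rot']).apply([0,0,-2])+s['ee_pos']; print("grasp px",proj(p,g)[0].round())
    cv2.imwrite(sys.argv[1],cv2.resize(im[...,::-1],None,fx=1.4,fy=1.4))
E
python3 w.py pics/w1.png
```

```text
[537.8 367.5 222.8] 65.7 yang 1.568 3.45
grasp px [283. 278.]
```

View pics/w1.png

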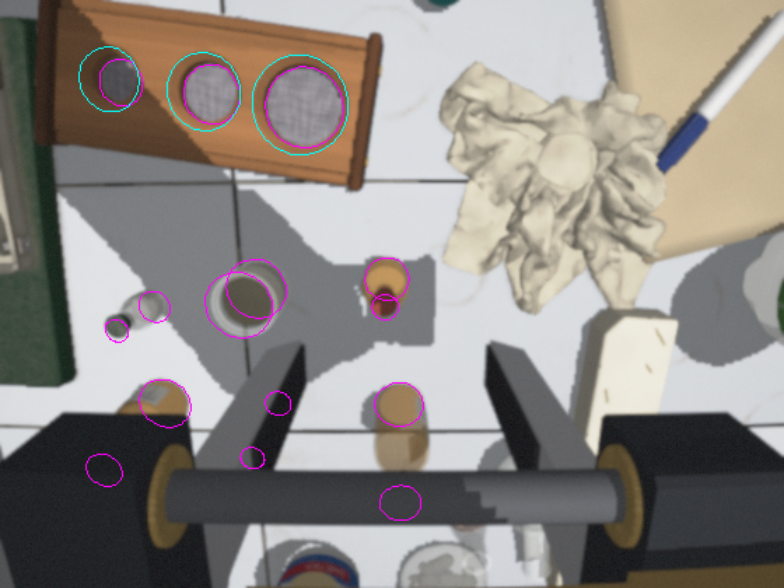

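Call:
arm_command(deltas=[[-0.4,0.29,-0.13,0,0],[-0.4,0,0,-0.8,0],[-0.4,0,0,-0.8,0],[-0.4,0,0,-0.6,0],[-0.4,0,0,-0.4,0],[-0.4,0,0,0,0]])

```text
clock: 4.25
ee_pos: [551.3, 365.3, 90.4]
ee_rot: [-0.003, 1.0, 0.002, 0.001]
wrist_force: [0.7, -0.2, 0.2]
width: 65.7
```

Call:
arm_command(deltas=[[-0.4,0.03,-0.1,-0.4,0],[-0.4,0,0,-0.4,0],[-0.4,0,0,-0.2,0],[-0.4,0,0,0,0]])

```text
clock: 4.75
ee_pos: [553.9, 360.7, 39.2]
ee_rot: [-0.003, 1.0, 0.003, 0.002]
wrist_force: [0.3, 0.0, -0.1]
width: 65.7
```

Call:
arm_command(deltas=[[-0.4,-0.03,0,-0.05,0],[1,0,0,0,0],[1,0,0,0,0],[1,0,0,0,0],[1,0,0,0,0],[1,0,0,0,0]])

```text
clock: 5.5
ee_pos: [553.0, 361.3, 38.2]
ee_rot: [-0.003, 1.0, 0.003, 0.003]
wrist_force: [-1.0, 0.5, -1.1]
width: 30.7
```

Call:
arm_command(deltas=[[1,0,0,0,0],[1,0,0,0.2,0],[1,0,0,0,0]])

```text
clock: 5.88
ee_pos: [553.1, 361.4, 49.0]
ee_rot: [-0.003, 1.0, 0.003, 0.003]
wrist_force: [-0.0, 0.6, -0.2]
width: 30.4
```

```bash
python3 w.py pics/w2.png
```

```text
[553.1 361.4  49. ] 30.4 yang 1.577 5.88
grasp px [283. 278.]
```

View pics/w2.png

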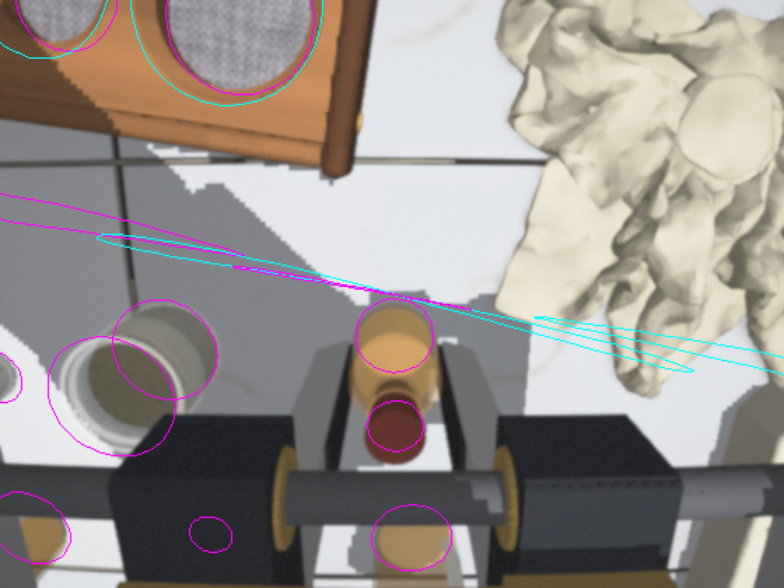

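Call:
arm_command(deltas=[[1,0,0,0.5,0],[1,0,0,0.8,0],[1,0,0,0.6,-0.5],[1,-0.25,-0.2,0,-1],[1,-0.25,-0.2,0,-1],[1,-0.25,-0.2,0,-1],[1,-0.25,-0.2,0,-1],[1,-0.25,-0.2,0,-1],[1,-0.25,-0.2,0,-1],[1,-0.25,-0.2,0,-1]])

```text
clock: 7.18
ee_pos: [462.1, 288.9, 146.0]
ee_rot: [0.546, 0.838, 0.002, 0.003]
wrist_force: [0.3, -0.5, -1.3]
width: 30.7
```

Call:
arm_command(deltas=[[1,-0.25,-0.2,0,-1],[1,-0.25,-0.2,0,-1],[1,-0.1,-0.2,0,-0.8],[1,0,0,0,0]])

```text
clock: 7.68
ee_pos: [430.1, 257.8, 146.2]
ee_rot: [0.713, 0.701, 0.002, 0.003]
wrist_force: [1.3, 0.5, -0.8]
width: 30.7
```

```bash
python3 w.py pics/w3.png; python3 -c "
from cell import *
print(get_state()['joint_pos'])"
```

```text
[430.1 257.8 146.2] 30.7 yang -0.018 7.67
grasp px [283. 276.]
[-1.01608917  0.31642506  0.48468137  2.0058537  -0.18517517  0.85729949
 -0.4462456 ]
```

View pics/w3.png

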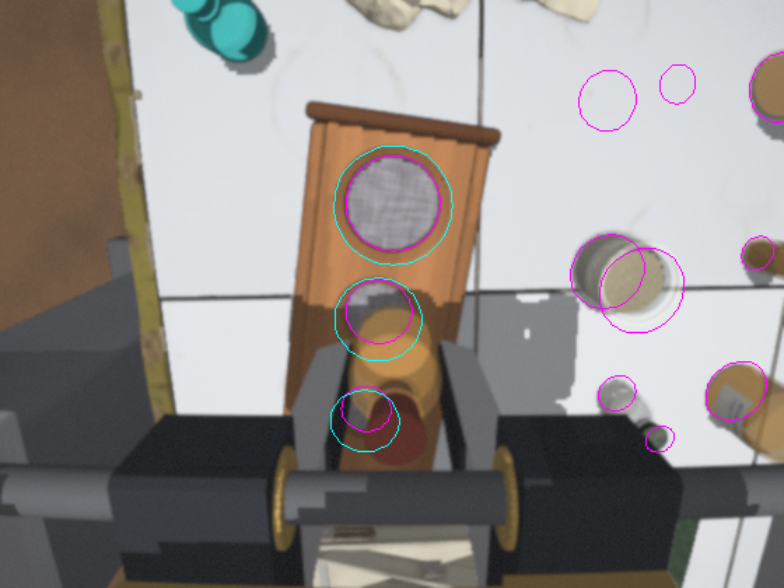

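Call:
arm_command(deltas=[[1,-0.15,-0.25,-0.3,-0.45],[1,-0.05,-0.08,-0.5,-0.45],[1,0,0,-0.5,0],[1,0,0,0,0]])

```text
clock: 8.22
ee_pos: [421.4, 243.5, 80.1]
ee_rot: [0.755, 0.656, 0.003, 0.004]
wrist_force: [1.3, -0.4, -0.4]
width: 30.6
```

Call:
arm_command(deltas=[[1,-0.02,-0.03,-0.15,0],[1,0,0,0,0]])

```text
clock: 8.48
ee_pos: [421.2, 242.7, 73.4]
ee_rot: [0.754, 0.656, 0.003, 0.004]
wrist_force: [-0.3, -0.4, 0.0]
width: 30.8
```

```bash
python3 w.py pics/w4.png; python3 -c "
from h import *
im=get_image('top'); zoom(im,(160,215,265,285),7,'pics/t4.png')
im=get_image('scene'); zoom(im,(180,200,320,310),5,'pics/s4.png')"
```

```text
[421.2 242.7  73.4] 30.8 yang -0.139 8.47
grasp px [283. 276.]
```

View pics/w4.png

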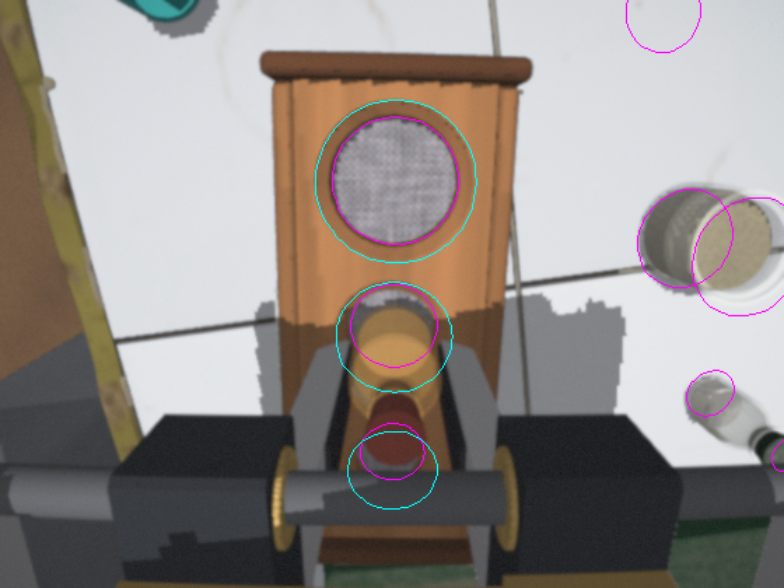

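View pics/s4.png

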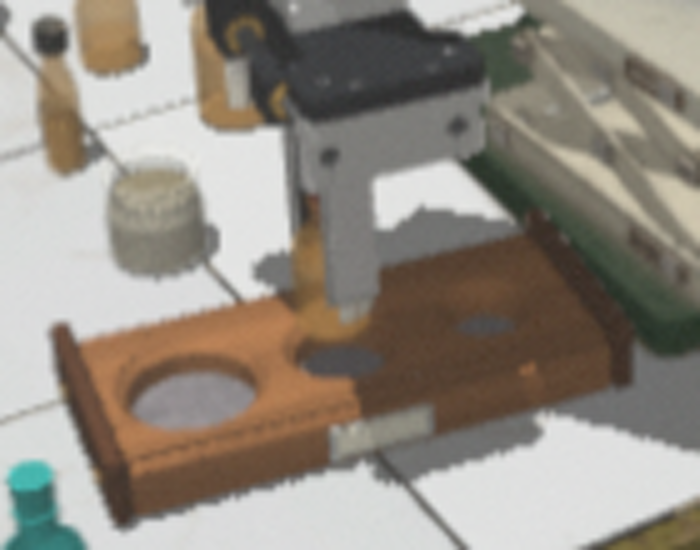

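Call:
arm_command(deltas=[[1,-0.01,-0.01,-0.15,0],[1,0,0,-0.15,0],[1,0,0,-0.08,0],[1,0,0,0,0]])

```text
clock: 9.12
ee_pos: [420.9, 242.6, 53.7]
ee_rot: [0.754, 0.656, 0.004, 0.003]
wrist_force: [0.0, 0.0, -0.7]
width: 30.4
```

Call:
arm_command(deltas=[[1,0,0,-0.06,0],[1,0,0,-0.05,0],[1,0,0,0,0]])

```text
clock: 9.5
ee_pos: [421.2, 242.7, 48.0]
ee_rot: [0.754, 0.656, 0.004, 0.003]
wrist_force: [-0.7, -0.5, 2.6]
width: 30.8
```

Call:
arm_command(deltas=[[0.2,0,0,0,0],[0,0,0,0,0],[-0.2,0,0,0,0],[-0.2,0,0,0,0],[-0.2,0,0,0.2,0],[-0.2,0,0,0.8,0],[-0.2,0,0,1,0],[-0.2,0,0,0.6,0],[-0.2,0,0,0,0]])

```text
clock: 10.62
ee_pos: [421.1, 241.8, 184.3]
ee_rot: [0.755, 0.656, 0.005, 0.004]
wrist_force: [0.6, -0.5, -0.8]
width: 56.6
```

```bash
python3 w.py pics/w5.png
```

```text
[421.1 241.8 184.3] 56.6 yang -0.14 10.62
grasp px [283. 276.]
```

View pics/w5.png

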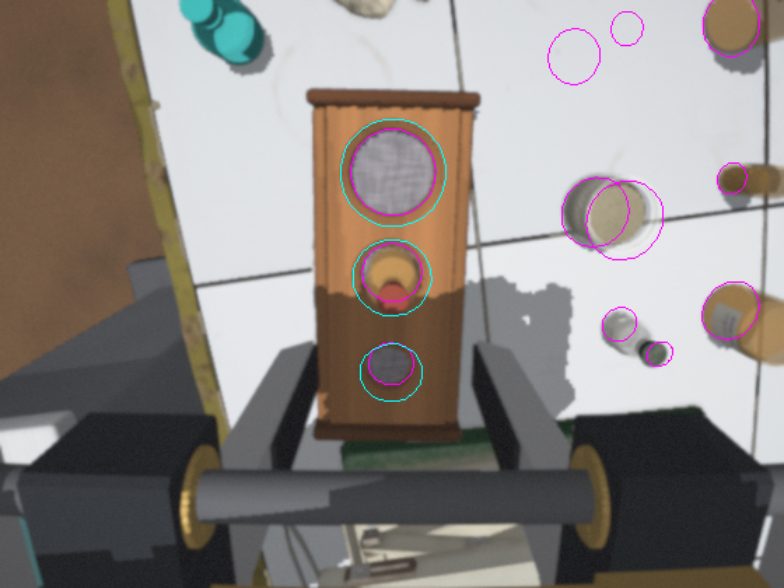

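Call:
arm_command(deltas=[[-0.7,0.6,0.1,0,0],[-0.7,0.8,0.1,0,0],[-0.7,0.8,0.1,0,0],[-0.7,0.4,0.1,-0.4,0],[-0.7,0,0,-0.5,0],[-0.7,0,0,0,0]])

```text
clock: 11.42
ee_pos: [552.0, 260.4, 131.0]
ee_rot: [0.755, 0.656, -0.0, 0.003]
wrist_force: [0.0, -0.1, 0.3]
width: 79.7
```

Call:
arm_command(deltas=[[-0.7,0.16,0.02,-0.4,0],[-0.7,0,0,-0.6,0],[-0.7,0,0,-0.4,0],[-0.7,0,0,-0.3,0],[-0.7,0,0,0,0]])

```text
clock: 12.05
ee_pos: [560.3, 261.8, 45.7]
ee_rot: [0.754, 0.656, 0.0, 0.003]
wrist_force: [-0.5, -0.2, 1.4]
width: 79.8
```

```bash
python3 w.py pics/w6.png
```

```text
[560.3 261.8  45.7] 79.8 yang -0.139 12.05
grasp px [283. 276.]
```

View pics/w6.png

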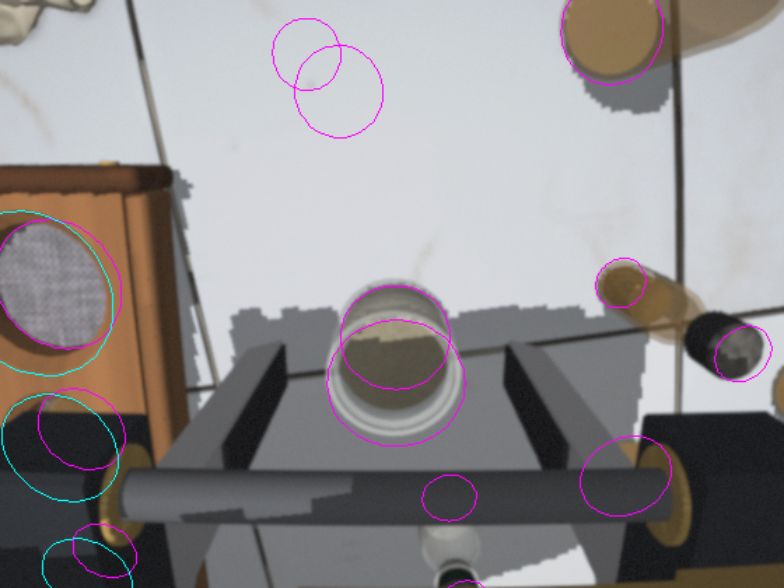

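Call:
arm_command(deltas=[[-0.7,0,0.05,-0.2,0],[-0.7,0,0,0,0],[1,0,0,0,0],[1,0,0,0,0],[1,0,0,0,0],[1,0,0,0,0],[1,0,0,0,0],[1,0,0,0,0]])

```text
clock: 13.1
ee_pos: [561.8, 265.3, 37.9]
ee_rot: [0.754, 0.656, 0.002, 0.003]
wrist_force: [-0.7, 0.5, -0.7]
width: 45.0
```

Call:
arm_command(deltas=[[1,0,0,0.3,0],[1,0,0,0.6,0],[1,0,0,0.6,0],[1,-0.3,0.1,0.2,0],[1,-0.6,0.2,0,0],[1,-0.6,0.2,0,0],[1,-0.5,0.15,0,0],[1,-0.3,0.1,0,0],[1,0,0,0,0]])

```text
clock: 14.22
ee_pos: [438.2, 304.3, 127.4]
ee_rot: [0.754, 0.657, 0.002, 0.002]
wrist_force: [0.0, -0.0, -0.9]
width: 45.0
```

```bash
python3 w.py pics/w7.png
```

```text
[438.2 304.3 127.4] 45.0 yang -0.137 14.22
grasp px [283. 276.]
```

View pics/w7.png

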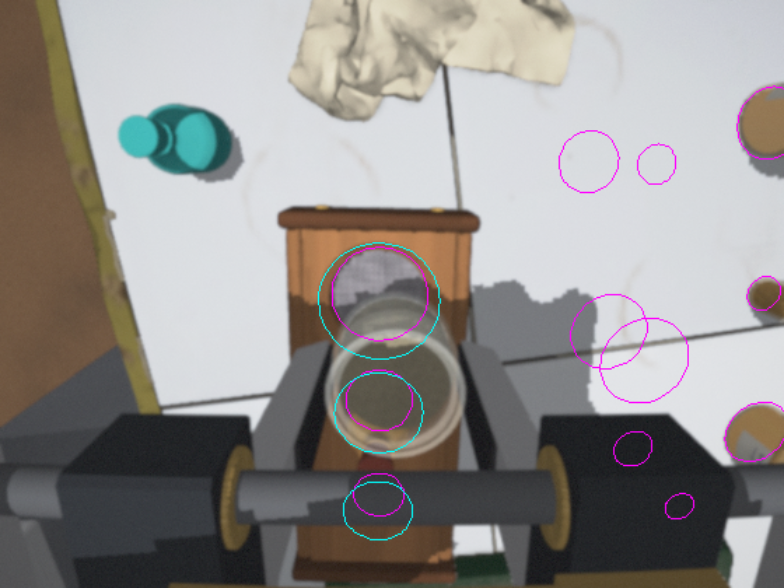

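```bash
cat > held.py <<'E'
from h import *
import sys
# held.py out zgrip rb h rt : draws held object for perp offsets along tool x (-2 red,0 green,+2 blue)
out,zg,rb,hh,rt=sys.argv[1],*map(float,sys.argv[2:6])
s=get_state(); p=camera_params("wrist"); im=cv2.resize(get_image("wrist"),None,fx=1.4,fy=1.4)
M=R.from_quat(s['ee_rot']).as_matrix(); print(s['ee_pos'].round(1),"toolx",M[:,0].round(2))
a=np.linspace(0,2*np.pi,60)
for o,c in((-2,(255,0,0)),(0,(0,255,0)),(2,(0,0,255))):
    C=s['ee_pos']+M[:,0]*o-[0,0,zg]
    for z,r in((0,rb),(hh,rt)):
        q=proj(p,C+np.c_[r*np.cos(a),r*np.sin(a),0*a+z]); q=(q+.5)*1.4-.5
        cv2.polylines(im,[np.round(q*16).astype(int).reshape(-1,1,2)],True,c,1,cv2.LINE_AA,4)
cv2.imwrite(out,cv2.resize(im[320:560,240:560,::-1] if len(sys.argv)<7 else im[...,::-1],None,fx=2.4 if len(sys.argv)<7 else 1,fy=2.4 if len(sys.argv)<7 else 1))
E
python3 held.py pics/h1.png 37.9 23 46 23.5
```

```text
[439.  304.  127.5] toolx [ 0.14  0.99 -0.  ]
```

View pics/h1.png

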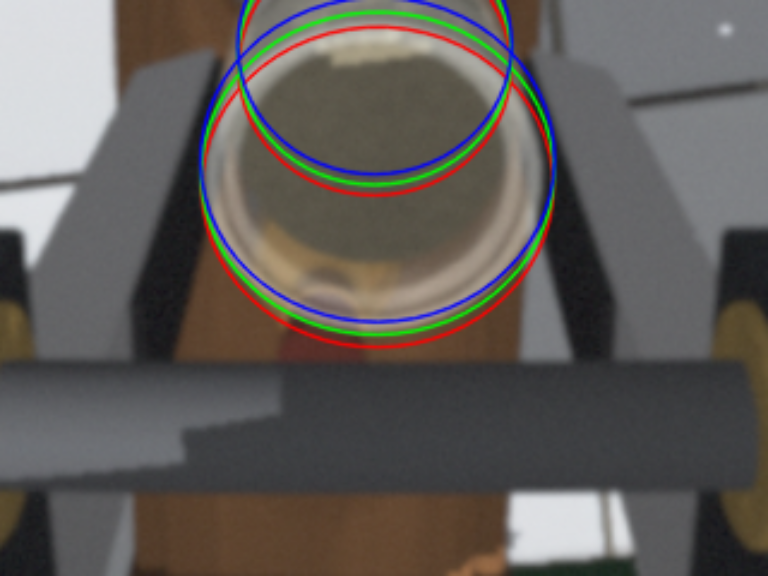

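```bash
python3 held.py pics/h2.png 37.9 23 46 23.5 full; python3 -c "
import cv2
c=cv2.imread('pics/h2.png')[260:480,290:500];cv2.imwrite('pics/h3.png',cv2.resize(c,None,fx=2.7,fy=2.7,interpolation=cv2.INTER_CUBIC))"
```

```text
[439.7 303.6 127.5] toolx [ 0.14  0.99 -0.  ]
```

View pics/h3.png

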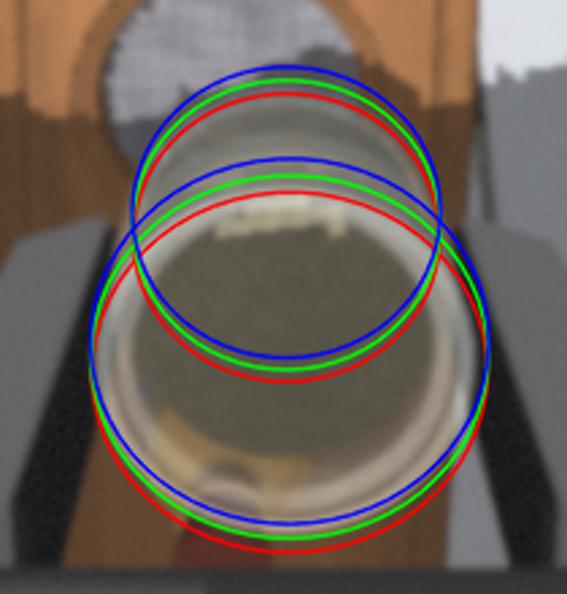

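Call:
arm_command(deltas=[[1,-0.19,0.03,-0.4,-0.05],[1,0,0,-0.4,0],[1,0,0,-0.2,0],[1,0,0,0,0]])

```text
clock: 14.88
ee_pos: [433.7, 303.3, 76.3]
ee_rot: [0.759, 0.652, 0.003, 0.004]
wrist_force: [0.1, -1.3, -0.5]
width: 45.1
```

Call:
arm_command(deltas=[[1,-0.08,0.04,0,0],[1,0,0,0,0],[1,0,0,0,0]])

```text
clock: 15.25
ee_pos: [430.3, 305.7, 77.7]
ee_rot: [0.759, 0.651, 0.004, 0.004]
wrist_force: [-0.1, -0.2, -0.9]
width: 45.5
```

Call:
arm_command(deltas=[[1,0,0,-0.2,0],[1,0,0,-0.15,0],[1,0,0,-0.1,0],[1,0,0,0,0]])

```text
clock: 15.75
ee_pos: [430.2, 305.7, 53.4]
ee_rot: [0.759, 0.651, 0.004, 0.004]
wrist_force: [0.4, -1.0, -0.4]
width: 45.0
```

```bash
python3 w.py pics/w8.png
```

```text
[430.2 305.7  53.4] 45.0 yang -0.152 15.75
grasp px [283. 276.]
```

View pics/w8.png

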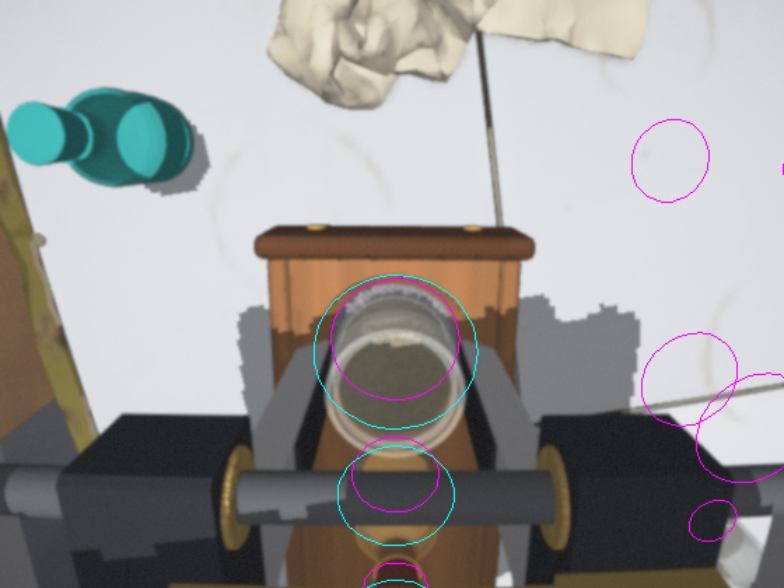

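Entering the well without force. I'll lower it to the floor now.

Call:
arm_command(deltas=[[1,0,0,-0.07,0],[1,0,0,-0.05,0],[1,0,0,0,0]])

```text
clock: 16.18
ee_pos: [430.7, 306.0, 47.8]
ee_rot: [0.759, 0.651, 0.004, 0.004]
wrist_force: [-1.5, -0.3, 2.1]
width: 44.9
```

Floor contact. I'll release it and rise.

Call:
arm_command(deltas=[[0,0,0,0,0],[-0.3,0,0,0,0],[-0.5,0,0,0,0],[-0.5,0,0,0,0],[-0.5,0,0,0.2,0],[-0.5,0,0,0.8,0],[-0.5,0,0,1,0],[-0.2,0,0,0.4,0],[-0.2,0,0,0,0]])

```text
clock: 17.3
ee_pos: [430.7, 305.4, 173.8]
ee_rot: [0.759, 0.651, 0.005, 0.004]
wrist_force: [0.3, -0.2, -0.6]
width: 57.2
```

```bash
python3 w.py pics/w9.png
```

```text
[430.7 305.4 173.8] 57.2 yang -0.153 17.3
grasp px [283. 276.]
```

View pics/w9.png

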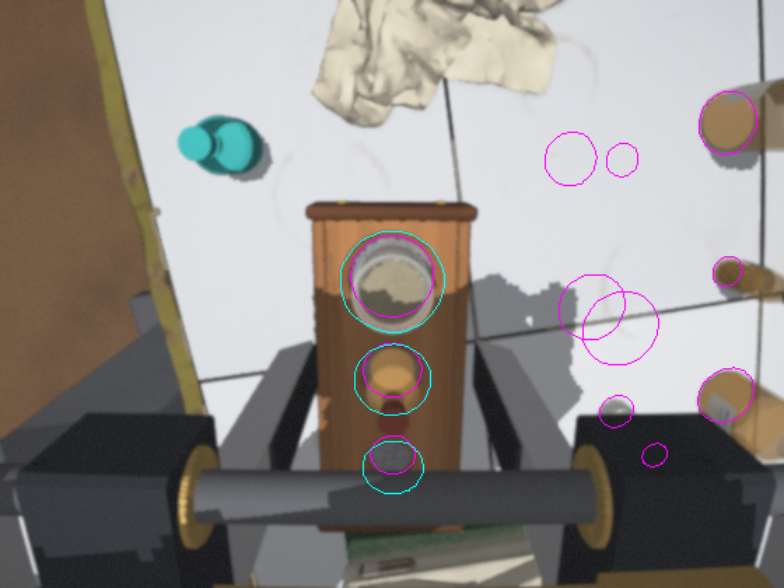

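Call:
arm_command(deltas=[[-0.1,0.4,-0.4,0,0],[-0.1,0.5,-0.45,0,0],[-0.1,0.5,-0.45,0,0],[-0.1,0.5,-0.45,0,0],[-0.1,0.5,-0.4,0,0],[-0.1,0.3,-0.2,-0.3,0],[-0.1,0,0,-0.6,0],[-0.1,0,0,0,0]])

```text
clock: 18.35
ee_pos: [565.8, 181.5, 118.9]
ee_rot: [0.759, 0.651, -0.001, 0.003]
wrist_force: [0.1, -0.1, -0.1]
width: 51.6
```

```bash
python3 w.py pics/w10.png
```

```text
[565.8 181.5 118.9] 51.6 yang -0.152 18.35
grasp px [283. 276.]
```

View pics/w10.png

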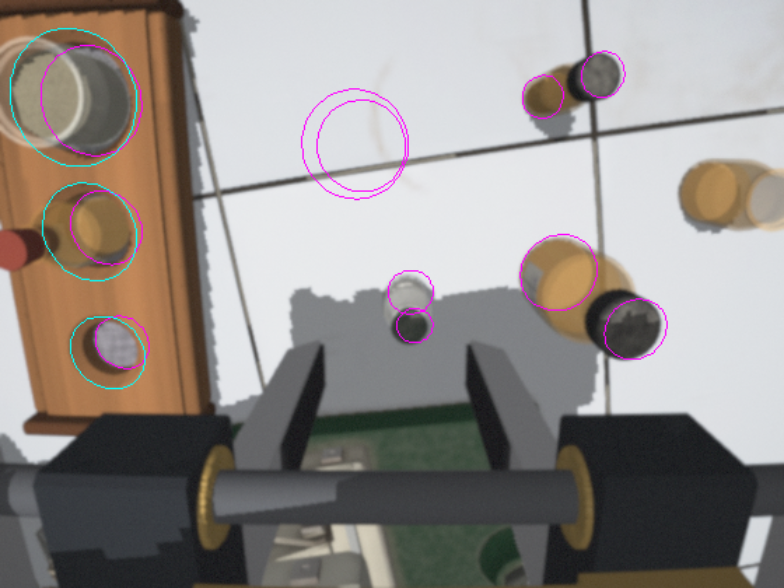

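Call:
arm_command(deltas=[[-0.1,0.16,-0.02,-0.3,0],[-0.1,0,0,-0.6,0],[-0.1,0,0,-0.4,0],[-0.1,0,0,-0.2,0],[-0.1,0,0,0,0]])

```text
clock: 19.02
ee_pos: [576.8, 181.9, 44.4]
ee_rot: [0.758, 0.652, 0.001, 0.004]
wrist_force: [0.2, 0.4, 0.8]
width: 51.8
```

Call:
arm_command(deltas=[[-0.1,-0.05,-0.02,-0.14,0],[-0.1,0,0,0,0],[-0.1,0,0,0,0]])

```text
clock: 19.4
ee_pos: [574.9, 181.2, 38.5]
ee_rot: [0.758, 0.652, 0.003, 0.004]
wrist_force: [0.1, 0.9, 0.1]
width: 51.6
```

```bash
python3 held.py pics/h4.png 37 12.5 58 8
```

```text
[574.9 181.2  38.5] toolx [ 0.15  0.99 -0.  ]
```

View pics/h4.png

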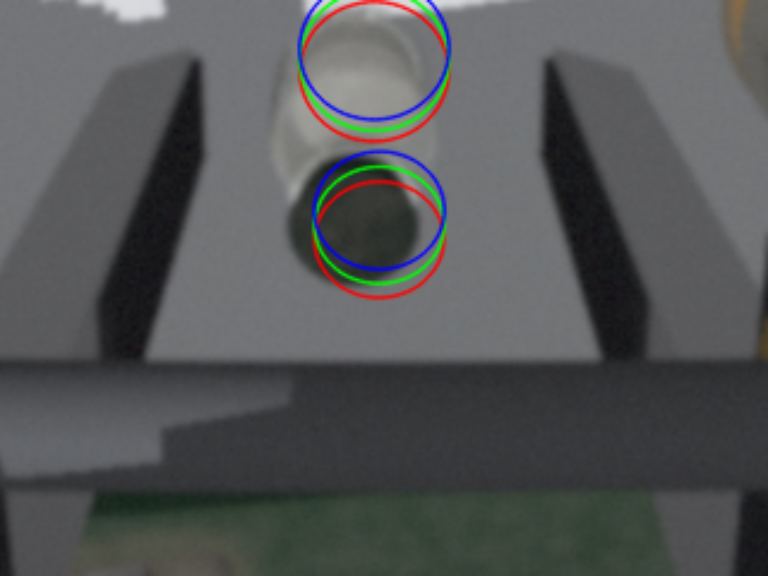

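Call:
arm_command(deltas=[[-0.1,-0.08,-0.02,0,0],[-0.1,0,0,0,0],[1,0,0,0,0],[1,0,0,0,0],[1,0,0,0,0],[1,0,0,0,0],[1,0,0,0,0],[1,0,0,0,0]])

```text
clock: 20.45
ee_pos: [570.9, 180.2, 39.0]
ee_rot: [0.758, 0.652, 0.003, 0.004]
wrist_force: [-1.1, 1.0, 0.3]
width: 22.8
```

```bash
python3 held.py pics/h5.png 38 12.5 58 8 full
```

```text
[570.9 180.2  39. ] toolx [ 0.15  0.99 -0.  ]
```

View pics/h5.png

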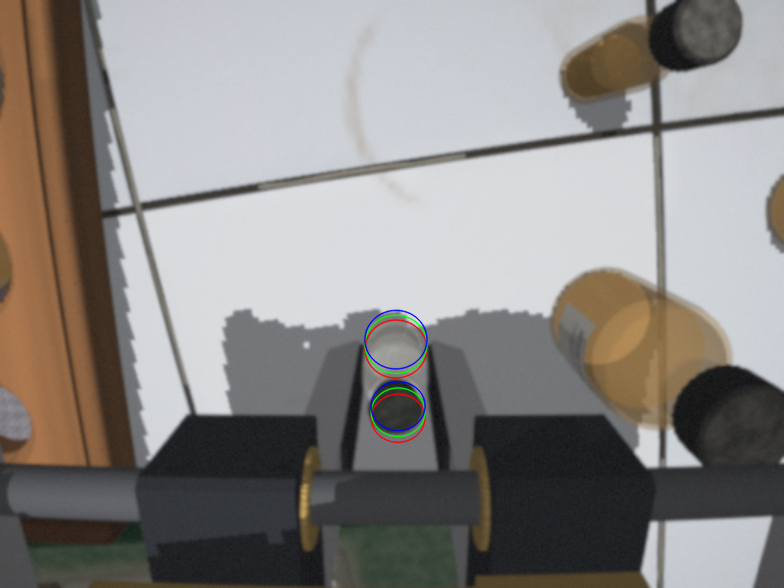

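Call:
arm_command(deltas=[[1,0,0,0.3,0],[1,0,0,0.6,0],[1,0,0,0.5,0],[1,-0.4,0,0,0],[1,-0.6,0,0,0],[1,-0.6,0,0,0],[1,-0.6,0,0,0],[1,-0.4,0,0,0],[1,-0.2,0,0,0],[1,0,0,0,0]])

```text
clock: 21.75
ee_pos: [428.7, 179.9, 119.3]
ee_rot: [0.759, 0.651, 0.006, 0.004]
wrist_force: [0.5, 0.6, 0.1]
width: 22.7
```

Call:
arm_command(deltas=[[1,-0.3,-0.02,-0.2,0],[1,-0.06,-0.01,-0.4,0],[1,0,0,0,0],[1,0,0,0,0]])

```text
clock: 22.25
ee_pos: [414.1, 178.5, 90.4]
ee_rot: [0.759, 0.651, 0.008, 0.005]
wrist_force: [-0.2, 0.8, -1.0]
width: 22.8
```

```bash
python3 w.py pics/w11.png
```

```text
[414.1 178.5  90.4] 22.8 yang -0.154 22.25
grasp px [283. 276.]
```

View pics/w11.png

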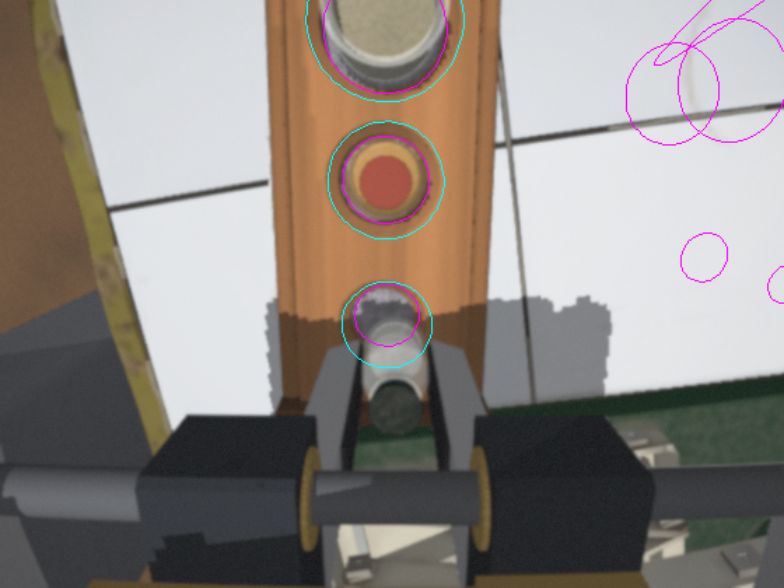

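Call:
arm_command(deltas=[[1,-0.07,0,0,0],[1,0,0,-0.2,0],[1,0,0,-0.2,0],[1,0,0,0,0]])

```text
clock: 22.8
ee_pos: [410.8, 178.8, 69.6]
ee_rot: [0.759, 0.651, 0.008, 0.005]
wrist_force: [-1.0, 0.0, -0.5]
width: 23.0
```

Call:
arm_command(deltas=[[1,0,0,-0.15,0],[1,0,0,-0.12,0],[1,0,0,-0.06,0],[1,0,0,0,0]])

```text
clock: 23.3
ee_pos: [410.9, 178.7, 51.8]
ee_rot: [0.759, 0.651, 0.008, 0.005]
wrist_force: [-1.6, -0.3, 0.1]
width: 23.3
```

Call:
arm_command(deltas=[[1,0,0,-0.05,0],[1,0,0,-0.02,0],[1,0,0,0,0]])

```text
clock: 23.68
ee_pos: [411.3, 179.0, 48.9]
ee_rot: [0.759, 0.651, 0.009, 0.005]
wrist_force: [-2.3, -0.1, 3.8]
width: 23.2
```

Call:
arm_command(deltas=[[0.3,0,0,0,0],[0,0,0,0,0],[-0.1,0,0,0,0],[-0.1,0,0,0,0],[-0.1,0,0,0.2,0],[-0.1,0,0,0.8,0],[-0.1,0,0,1,0],[-0.1,0,0,0.4,0],[-0.1,0,0,0,0]])

```text
clock: 24.8
ee_pos: [411.2, 178.1, 174.5]
ee_rot: [0.76, 0.65, 0.009, 0.005]
wrist_force: [-0.5, 0.2, -0.6]
width: 51.6
```

```bash
python3 w.py pics/w12.png
```

```text
[411.2 178.1 174.5] 51.6 yang -0.155 24.8
grasp px [283. 276.]
```

View pics/w12.png

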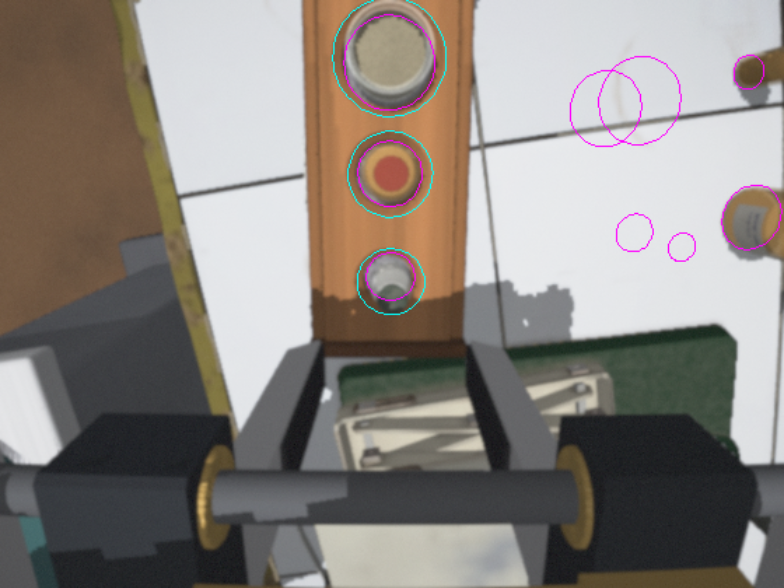

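Call:
arm_command(deltas=[[-0.5,0.5,0,0,0],[-0.5,0.8,0,0,0],[-0.5,0.9,0,0,0],[-0.5,0.9,0,0,0],[-0.5,0.8,0,0,0],[-0.5,0.5,0,0,0],[-0.5,0.2,0,-0.2,0],[-0.5,0,0,0,0]])

```text
clock: 25.85
ee_pos: [643.5, 175.7, 152.4]
ee_rot: [0.759, 0.651, 0.002, 0.003]
wrist_force: [-0.2, -0.4, 0.0]
width: 70.2
```

```bash
python3 w.py pics/w13.png
```

```text
[643.5 175.7 152.4] 70.2 yang -0.154 25.85
grasp px [283. 276.]
```

View pics/w13.png

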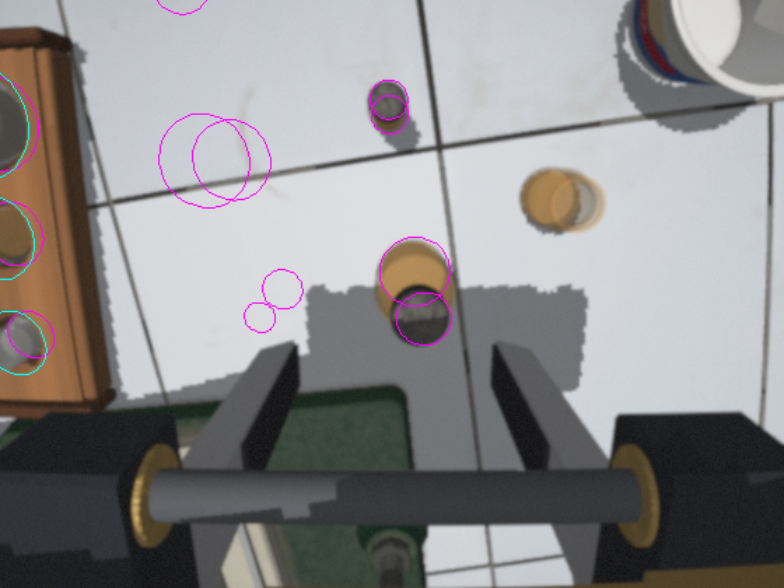

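Call:
arm_command(deltas=[[-0.5,0.22,0.05,-0.3,0],[-0.5,0,0,-0.6,0],[-0.5,0,0,-0.6,0],[-0.5,0,0,-0.4,0],[-0.5,0,0,-0.2,0],[-0.5,0,0,0,0]])

```text
clock: 26.65
ee_pos: [653.9, 180.8, 43.5]
ee_rot: [0.759, 0.652, 0.003, 0.002]
wrist_force: [0.6, -0.6, 0.9]
width: 70.5
```

```bash
python3 held.py pics/h6.png 53 21.5 96 11 full
```

```text
[653.9 180.8  43.5] toolx [0.15 0.99 0.  ]
```

View pics/h6.png

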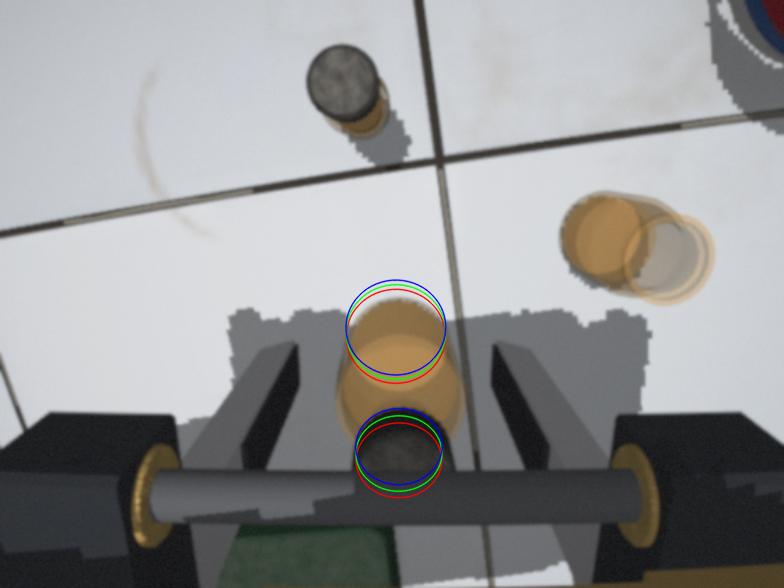

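```bash
python3 held.py pics/h6.png 43.5 21.5 96 11 full;python3 -c "
import cv2
c=cv2.imread('pics/h6.png')[260:520,290:500];cv2.imwrite('pics/h7.png',cv2.resize(c,None,fx=2.3,fy=2.3,interpolation=cv2.INTER_CUBIC))"
```

```text
[654.2 180.9  44. ] toolx [0.15 0.99 0.  ]
```

View pics/h7.png

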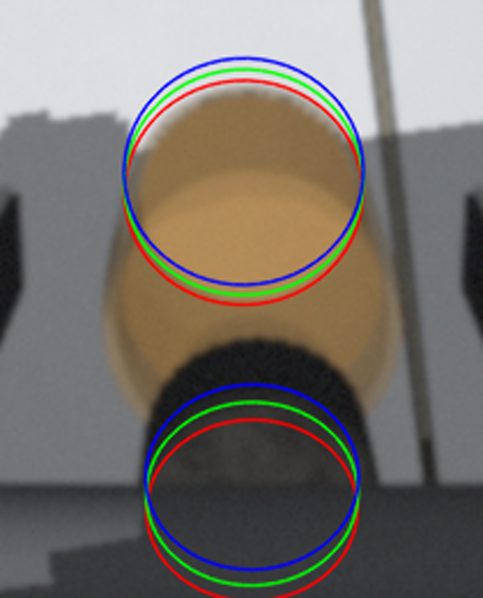

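Call:
arm_command(deltas=[[-0.5,0.02,-0.045,-0.08,0],[-0.5,0,0,0,0],[-0.5,0,0,0,0]])

```text
clock: 27.12
ee_pos: [656.4, 178.7, 42.1]
ee_rot: [0.759, 0.652, 0.005, 0.003]
wrist_force: [-0.5, 0.0, -0.5]
width: 70.3
```

Call:
arm_command(deltas=[[-0.5,0,0,-0.04,0],[1,0,0,0,0],[1,0,0,0,0],[1,0,0,0,0],[1,0,0,0,0],[1,0,0,0,0],[1,0,0,0,0]])

```text
clock: 28.0
ee_pos: [656.5, 178.8, 40.2]
ee_rot: [0.759, 0.652, 0.005, 0.003]
wrist_force: [-0.0, -0.4, 0.3]
width: 40.6
```

Call:
arm_command(deltas=[[1,0,0,0.3,0],[1,0,0,0.6,0],[1,0,0,0.8,0],[1,0,0,0.8,0],[1,-0.3,0,0.6,0],[1,-0.6,0,0,0],[1,-0.7,0,0,0],[1,-0.7,0,0,0],[1,-0.7,0,0,0],[1,-0.6,0,0,0]])

```text
clock: 29.25
ee_pos: [472.4, 176.4, 208.2]
ee_rot: [0.76, 0.65, 0.008, 0.003]
wrist_force: [0.5, 0.7, -1.5]
width: 39.8
```

```bash
python3 - <<'E'
from h import *
p=camera_params("top")
for z in(20,127): print(onz(p,293,182,z).round(), onz(p,258,205,z).round(),onz(p,323,272,z).round())
E
python3 held.py pics/h8.png 40.2 21.5 96 11 full
```

```text
[615.   8.  20.] [547. 108.  20.] [358. -79.  20.]
[598.  13. 127.] [537. 104. 127.] [365. -66. 127.]
[472.4 176.4 208.2] toolx [0.15 0.99 0.01]
```

View pics/h8.png

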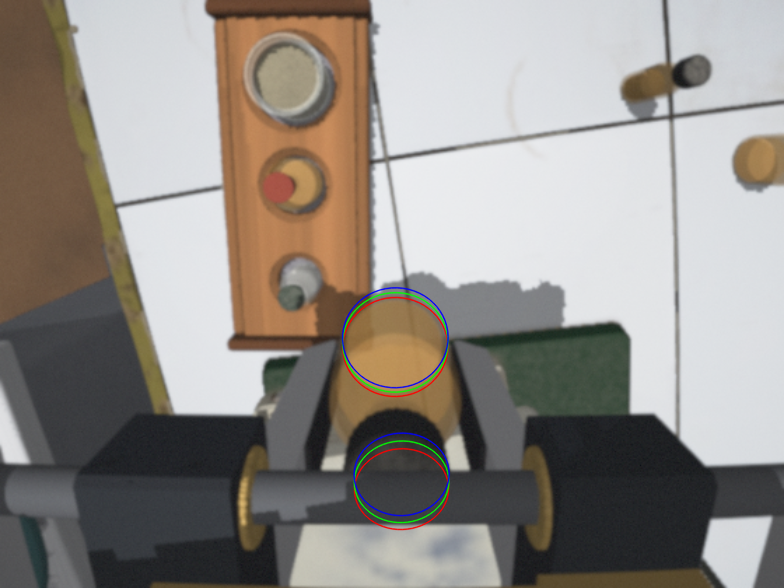

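Call:
arm_command(deltas=[[1,-0.5,-0.2,0,0],[1,-0.4,-0.5,0,0.2],[1,0,-0.8,0,0.4],[1,0,-0.8,0,0.4],[1,0,-0.8,0,0.4],[1,0,-0.8,0,0.4],[1,0,-0.8,0,0.4],[1,0,-0.8,0,0],[1,0,-0.6,0,0],[1,0,0,0,0]])

```text
clock: 30.55
ee_pos: [421.3, -139.3, 215.5]
ee_rot: [0.639, 0.769, 0.014, 0.0]
wrist_force: [0.5, 1.6, -2.1]
width: 40.3
```

```bash
python3 w.py pics/w14.png
```

```text
[ 421.3 -139.3  215.5] 40.3 yang 0.184 30.55
grasp px [284. 276.]
```

View pics/w14.png

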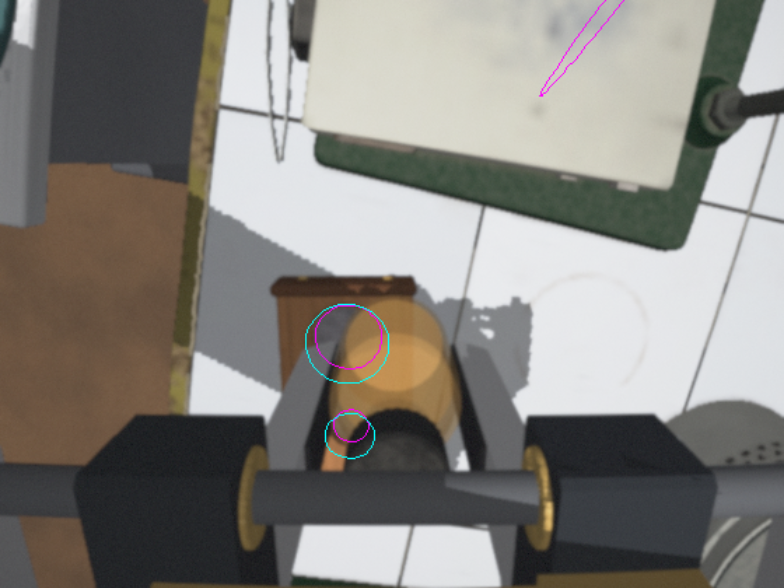

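Call:
arm_command(deltas=[[1,-0.2,-0.5,0,0],[1,-0.1,-0.8,0,0],[1,0,-0.8,0,0],[1,0,-0.5,0,0],[1,0,0,0,0]])

```text
clock: 31.22
ee_pos: [407.3, -267.1, 217.1]
ee_rot: [0.636, 0.772, 0.017, -0.0]
wrist_force: [0.5, 0.4, -0.6]
width: 40.1
```

```bash
python3 w.py pics/w15.png
```

```text
[ 407.3 -267.1  217.1] 40.1 yang 0.193 31.23
grasp px [284. 276.]
```

View pics/w15.png

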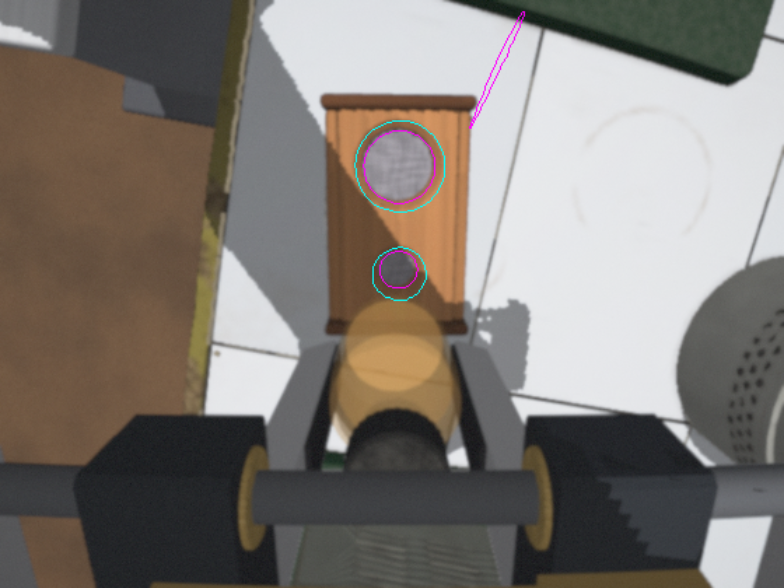

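Call:
arm_command(deltas=[[1,-0.1,0.5,-0.3,0],[1,-0.03,0.6,-0.6,0],[1,0,0.3,-0.6,0],[1,0,0,-0.4,0],[1,0,0,0,0]])

```text
clock: 31.9
ee_pos: [402.0, -186.0, 120.7]
ee_rot: [0.632, 0.775, 0.02, -0.001]
wrist_force: [-0.1, -0.1, -0.3]
width: 40.3
```

Call:
arm_command(deltas=[[1,-0.02,-0.19,-0.2,-0.1],[1,0,0,-0.3,0],[1,0,0,0,0],[1,0,0,0,0]])

```text
clock: 32.4
ee_pos: [402.8, -193.4, 97.3]
ee_rot: [0.636, 0.771, 0.021, -0.0]
wrist_force: [-1.1, 0.6, -0.8]
width: 40.5
```

```bash
python3 w.py pics/w16.png; python3 -c "
from h import *
s=get_state();print(R.from_quat(s['ee_rot']).as_matrix()[:,2].round(3),s['joint_pos'].round(2))
im=get_image('scene'); zoom(im,(360,120,470,245),5,'pics/s16.png')
im=get_image('top'); zoom(im,(335,215,425,285),7,'pics/t16.png')"
```

```text
[ 402.8 -193.4   97.3] 40.5 yang 0.191 32.4
grasp px [284. 276.]
[ 0.026  0.033 -0.999] [-0.31  0.39  0.85  2.18 -0.49  0.76  1.06]
```

View pics/w16.png

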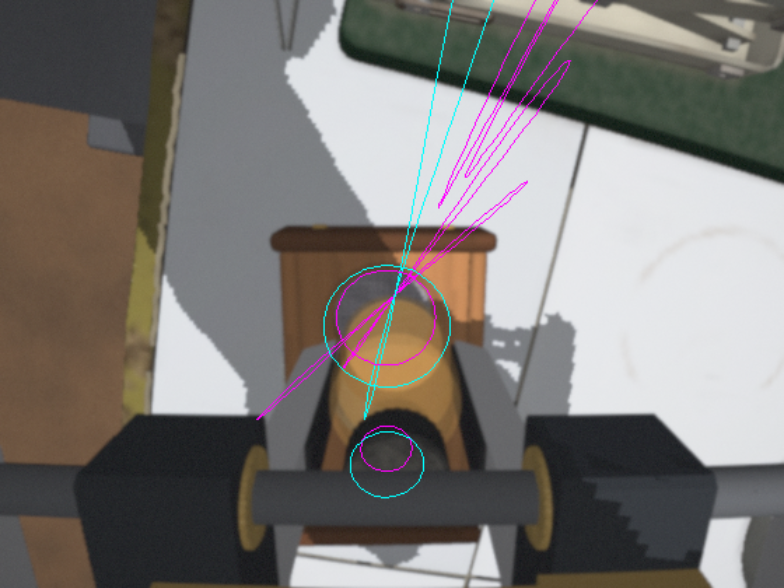

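View pics/s16.png

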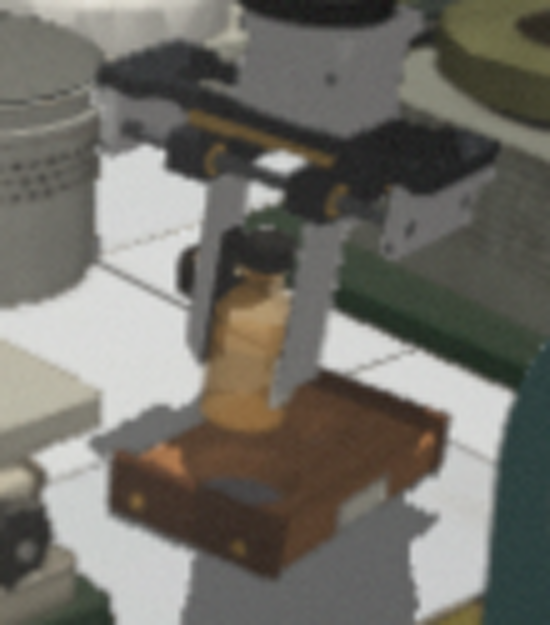

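Call:
arm_command(deltas=[[1,-0.06,-0.06,-0.1,0],[1,0,0,-0.25,0],[1,0,0,0,0],[1,0,0,0,0]])

```text
clock: 33.05
ee_pos: [399.4, -196.7, 78.5]
ee_rot: [0.636, 0.771, 0.021, -0.0]
wrist_force: [-0.1, 0.2, -1.7]
width: 40.2
```

Call:
arm_command(deltas=[[1,0,0,-0.15,0],[1,0,0,-0.15,0],[1,0,0,-0.1,0],[1,0,0,0,0]])

```text
clock: 33.55
ee_pos: [399.5, -196.6, 57.0]
ee_rot: [0.636, 0.771, 0.021, -0.0]
wrist_force: [-0.3, -0.5, -1.4]
width: 40.0
```

Inside the well mouth (bottom about 17 mm) with no contact force. I'll lower to the floor.

Call:
arm_command(deltas=[[1,0,0,-0.08,0],[1,0,0,-0.05,0],[1,0,0,0,0]])

```text
clock: 33.92
ee_pos: [399.8, -196.7, 50.4]
ee_rot: [0.636, 0.771, 0.021, -0.0]
wrist_force: [-1.9, 1.1, 6.3]
width: 40.4
```

Call:
arm_command(deltas=[[0.1,0,0,0,0],[-0.1,0,0,0,0],[-0.3,0,0,0,0],[-0.4,0,0,0,0],[-0.4,0,0,0,0]])

```text
clock: 34.55
ee_pos: [400.1, -196.8, 50.5]
ee_rot: [0.636, 0.771, 0.021, 0.0]
wrist_force: [0.8, -0.1, -0.0]
width: 65.8
```

Call:
arm_command(deltas=[[-0.4,0,0,0.2,0],[-0.4,0,0,0.6,0],[-0.4,0,0,1,0],[-0.4,0,0,1,0],[-0.4,0,0,0.4,0],[-0.4,0,0,0,0]])

```text
clock: 35.3
ee_pos: [398.4, -197.8, 217.3]
ee_rot: [0.637, 0.77, 0.021, -0.0]
wrist_force: [0.4, 0.7, 0.0]
width: 66.1
```

```bash
python3 w.py pics/w17.png; python3 -c "
from h import *
im=get_image('scene'); zoom(im,(360,120,470,245),5,'pics/s17.png')"
```

```text
[ 398.4 -197.8  217.3] 66.1 yang 0.188 35.3
grasp px [284. 276.]
```

View pics/w17.png

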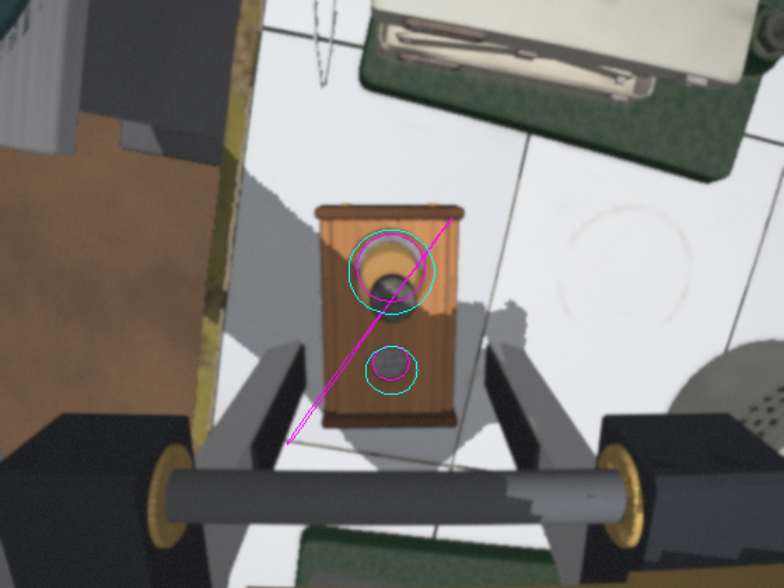

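View pics/s17.png

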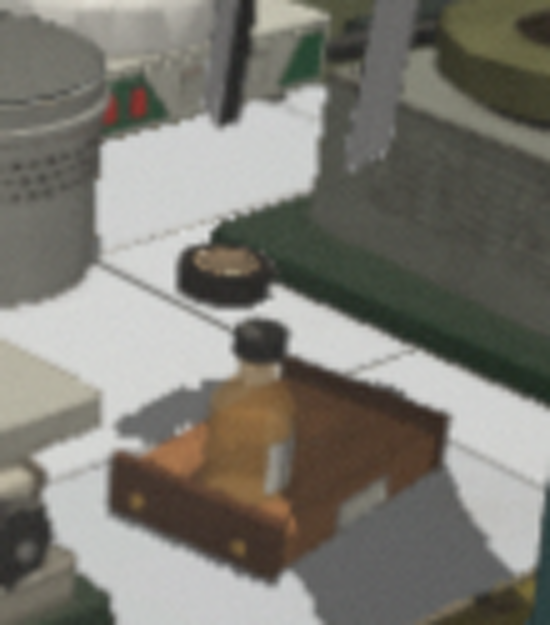

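Call:
arm_command(deltas=[[0,0.2,0.3,0,0],[0,0.2,0.6,0,0],[0,0,0.9,0,0],[0,0,0.9,0,0],[0,0,0.9,0,0],[0,0,0.9,0,0],[0,0,0.9,0,0],[0,0,0.9,0,0],[0,0,0.9,0,0],[0,0,0.6,0,0]])

```text
clock: 36.65
ee_pos: [413.2, 210.5, 208.2]
ee_rot: [0.638, 0.77, 0.013, -0.003]
wrist_force: [-0.4, -0.3, 0.9]
width: 46.7
```

Call:
arm_command(deltas=[[0,0.5,0.2,0,0],[0,0.8,0.2,0,0],[0,0.9,0.2,0,0],[0,0.9,0.2,0,0],[0,0.6,0.1,0,0],[0,0.3,0,0,0],[0,0,0,0,0]])

```text
clock: 37.52
ee_pos: [612.9, 266.5, 194.8]
ee_rot: [0.635, 0.772, 0.005, -0.008]
wrist_force: [0.8, -0.1, 0.3]
width: 46.9
```

Call:
arm_command(deltas=[[0,0.6,0.1,-0.5,0],[0,0.1,0,-0.3,0],[0,0,0,0,0],[0,0,0,0,0]])

```text
clock: 38.02
ee_pos: [645.0, 273.9, 151.7]
ee_rot: [0.635, 0.773, 0.004, -0.01]
wrist_force: [0.1, 0.5, 0.1]
width: 47.3
```

```bash
python3 w.py pics/w18.png
```

```text
[645.  273.9 151.7] 47.3 yang 0.195 38.02
grasp px [283. 276.]
```

View pics/w18.png

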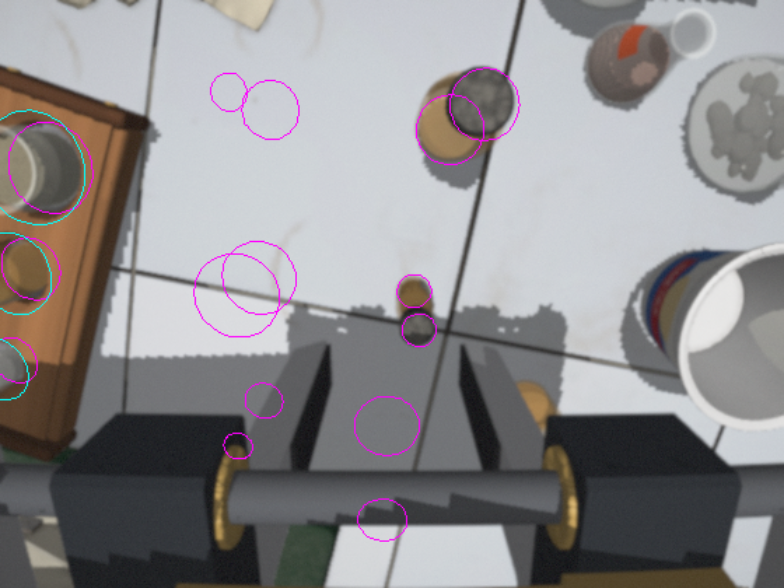

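Run:
```python
from h import *
p=camera_params("wrist");t=camera_params("top")
for z in(0,80,100,120):
    print(z,onz(p,680/1.4,335/1.4,z).round(),onz(p,775/1.4,425/1.4,z).round())
# beaker rim in top: near edge bottom (zoom tz: 430,108 ->), left..
for z in(80,100,120): print(onz(t,110+430/5,100+105/5,z).round(),onz(t,110+490/5,100+50/5,z).round())
```

```text
0 [829. 277.   0.] [919. 228.   0.]
80 [779. 294.  80.] [846. 258.  80.]
100 [766. 298. 100.] [828. 265. 100.]
120 [754. 302. 120.] [809. 272. 120.]
[775. 282.  80.] [807. 250.  80.]
[769. 278. 100.] [800. 246. 100.]
[763. 274. 120.] [794. 243. 120.]
```

Call:
arm_command(deltas=[[0,0.18,-0.03,-0.3,0],[0,0,0,-0.3,0],[0,0,0,0,0],[0,0,0,0,0]])

```text
clock: 38.58
ee_pos: [654.2, 272.6, 120.5]
ee_rot: [0.635, 0.773, 0.004, -0.01]
wrist_force: [0.6, -0.8, -0.2]
width: 47.1
```

```bash
python3 w.py pics/w19.png
```

```text
[654.2 272.6 120.5] 47.1 yang 0.196 38.58
grasp px [283. 276.]
```

View pics/w19.png

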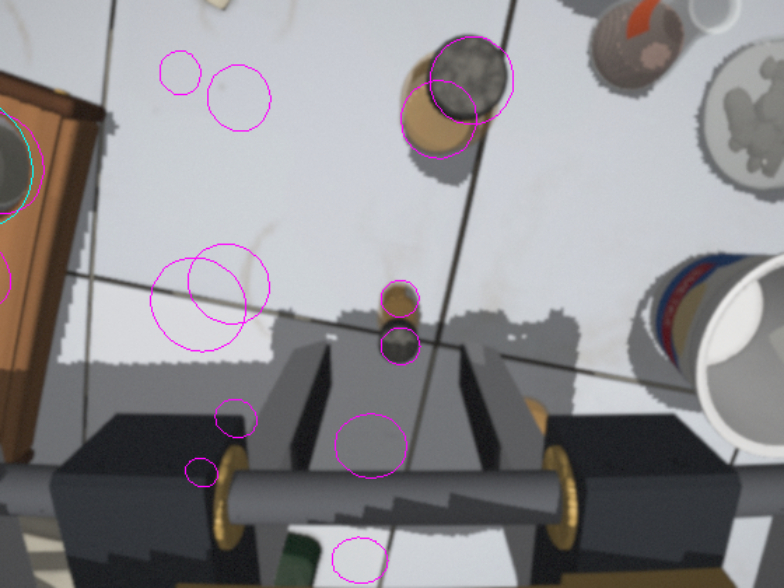

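Call:
arm_command(deltas=[[0,0,0,-0.4,0],[0,0,0,-0.6,0],[0,0,0,-0.4,0],[0,0,0,-0.1,0],[0,0,0,0,0]])

```text
clock: 39.25
ee_pos: [653.9, 272.8, 41.6]
ee_rot: [0.635, 0.773, 0.004, -0.01]
wrist_force: [-0.8, 0.0, 1.7]
width: 46.8
```

```bash
python3 w.py pics/w20.png; python3 held.py pics/h20.png 46 10.5 80 8
```

```text
[653.9 272.8  41.6] 46.8 yang 0.196 39.25
grasp px [283. 276.]
[654.  272.9  41.9] toolx [-0.19  0.98  0.02]
```

View pics/w20.png

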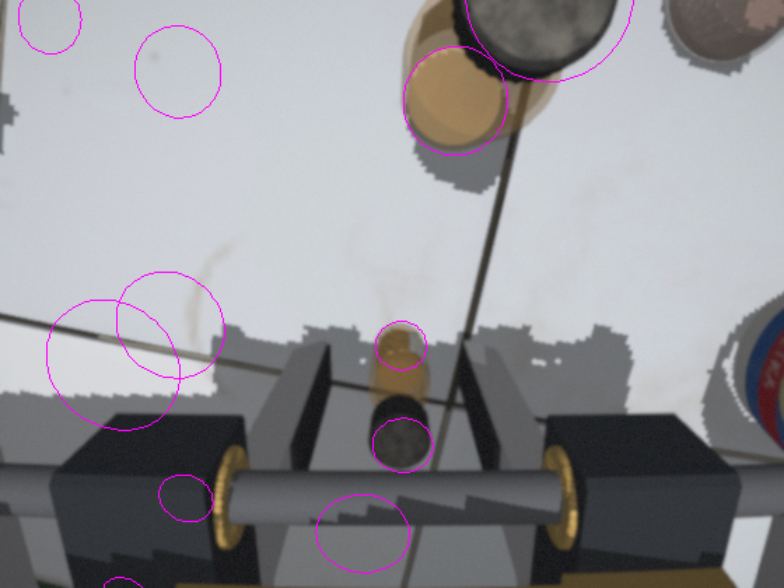

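Call:
arm_command(deltas=[[0,0.01,-0.01,0,0],[1,0,0,0,0],[1,0,0,0,0],[1,0,0,0,0],[1,0,0,0,0],[1,0,0,0,0],[1,0,0,0,0]])

```text
clock: 40.22
ee_pos: [655.6, 272.8, 44.2]
ee_rot: [0.634, 0.773, 0.006, -0.009]
wrist_force: [-0.6, -0.3, 0.1]
width: 18.8
```

Call:
arm_command(deltas=[[1,0,0,0.3,0],[1,0,0,0.6,0],[1,0,0,0.8,0],[1,0,0,0.8,0],[1,-0.3,0,0.6,0],[1,-0.6,-0.2,0,0],[1,-0.8,-0.2,0,0],[1,-0.8,-0.2,0,0],[1,-0.8,-0.2,0,0],[1,-0.6,-0.1,0,0]])

```text
clock: 41.48
ee_pos: [456.8, 224.6, 212.9]
ee_rot: [0.636, 0.772, 0.009, -0.008]
wrist_force: [-0.0, 0.8, -0.8]
width: 19.4
```

```bash
python3 held.py pics/h21.png 42 10.5 80 8 full
```

```text
[456.8 224.6 212.9] toolx [-0.19  0.98  0.02]
```

View pics/h21.png

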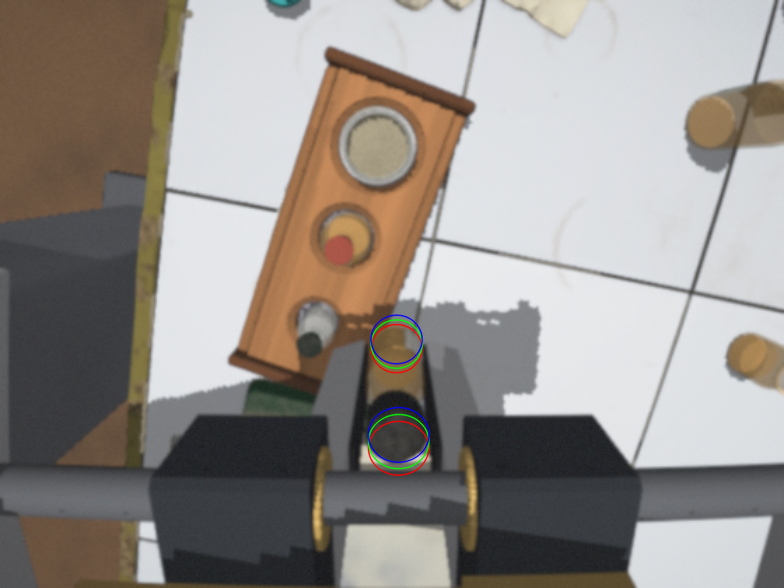

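Call:
arm_command(deltas=[[1,-0.4,-0.5,0.1,0],[1,-0.1,-0.9,0,0],[1,0,-0.9,0,0],[1,0,-0.9,0,0],[1,0,-0.9,0,0],[1,0,-0.9,0,0],[1,0,-0.9,0,0],[1,0,-0.9,0,0],[1,0,-0.9,0,0],[1,0,-0.6,0,0]])

```text
clock: 42.78
ee_pos: [427.0, -202.8, 226.3]
ee_rot: [0.634, 0.773, 0.018, -0.009]
wrist_force: [0.3, 0.7, -0.1]
width: 19.5
```

Call:
arm_command(deltas=[[1,0,-0.6,0,0],[1,0,-0.4,0,0],[1,0,0,0,0],[1,0,0,0,0]])

```text
clock: 43.28
ee_pos: [426.3, -256.9, 228.8]
ee_rot: [0.636, 0.771, 0.019, -0.008]
wrist_force: [-0.3, 1.0, -0.3]
width: 19.4
```

```bash
python3 w.py pics/w22.png
```

```text
[ 426.3 -256.9  228.8] 19.4 yang 0.191 43.27
grasp px [284. 276.]
```

View pics/w22.png

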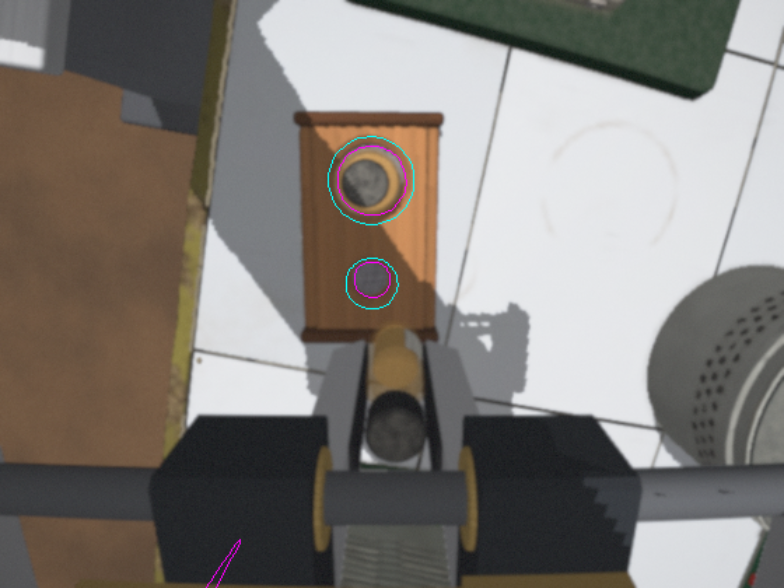

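Call:
arm_command(deltas=[[1,-0.24,-0.19,-0.4,0],[1,0,0,-0.8,0],[1,0,0,-0.8,0],[1,0,0,-0.4,0],[1,0,0,0,0]])

```text
clock: 43.95
ee_pos: [416.2, -261.7, 107.1]
ee_rot: [0.633, 0.774, 0.021, -0.007]
wrist_force: [0.9, 0.4, 0.9]
width: 19.3
```

```bash
python3 w.py pics/w23.png; python3 -c "
from h import *
s=get_state();print(R.from_quat(s['ee_rot']).as_matrix()[:,2].round(3))
im=get_image('scene'); zoom(im,(360,120,470,245),5,'pics/s23.png')"
```

```text
[ 416.2 -261.7  107.1] 19.3 yang 0.198 43.95
grasp px [284. 276.]
[ 0.016  0.041 -0.999]
```

View pics/w23.png

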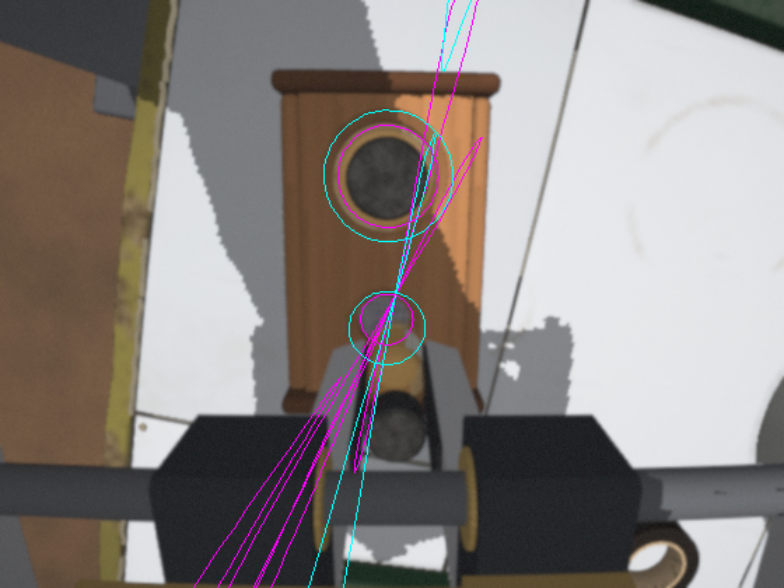

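View pics/s23.png

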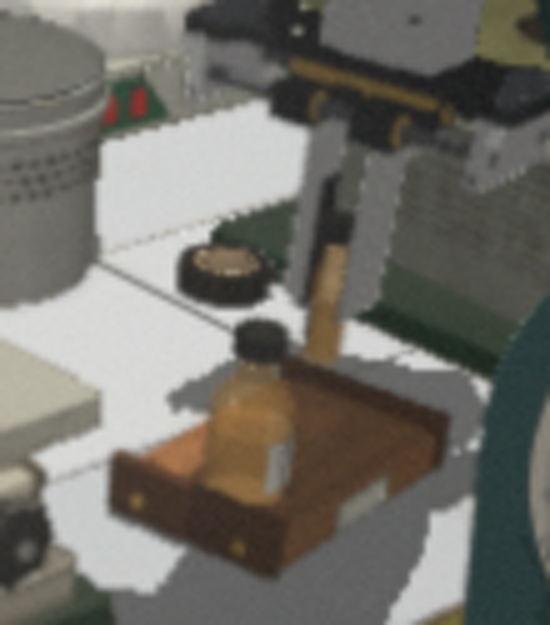

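Call:
arm_command(deltas=[[1,-0.06,-0.1,-0.2,0],[1,0,0,-0.2,0],[1,0,0,0,0],[1,0,0,0,0]])

```text
clock: 44.55
ee_pos: [414.8, -267.7, 88.9]
ee_rot: [0.633, 0.774, 0.022, -0.005]
wrist_force: [0.2, -0.0, -0.2]
width: 19.2
```

Call:
arm_command(deltas=[[1,-0.03,0.02,-0.15,0],[1,0,0,-0.1,0],[1,0,0,0,0],[1,0,0,0,0]])

```text
clock: 45.05
ee_pos: [413.3, -266.5, 75.6]
ee_rot: [0.633, 0.774, 0.022, -0.005]
wrist_force: [0.4, -0.7, 0.2]
width: 19.2
```

```bash
python3 w.py pics/w24.png
```

```text
[ 413.3 -266.5   75.6] 19.2 yang 0.199 45.05
grasp px [283. 276.]
```

View pics/w24.png

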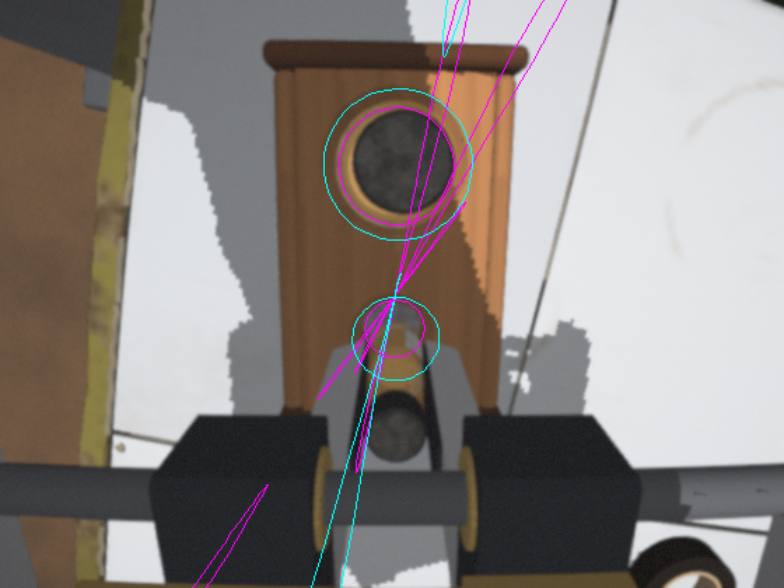

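Call:
arm_command(deltas=[[1,-0.01,0,-0.12,0],[1,0,0,-0.12,0],[1,0,0,-0.06,0],[1,0,0,0,0]])

```text
clock: 45.6
ee_pos: [412.8, -266.5, 59.5]
ee_rot: [0.633, 0.774, 0.022, -0.005]
wrist_force: [-1.6, -0.2, 0.9]
width: 19.4
```

Call:
arm_command(deltas=[[1,0,0,-0.06,0],[1,0,0,-0.03,0],[1,0,0,0,0]])

```text
clock: 45.98
ee_pos: [412.9, -266.5, 54.8]
ee_rot: [0.633, 0.774, 0.022, -0.005]
wrist_force: [0.7, -0.4, -1.1]
width: 19.3
```

Call:
arm_command(deltas=[[1,0,0,-0.03,0],[1,0,0,0,0]])

```text
clock: 46.22
ee_pos: [413.6, -267.0, 54.1]
ee_rot: [0.633, 0.774, 0.022, -0.004]
wrist_force: [-0.3, 0.7, 1.4]
width: 19.8
```

Call:
arm_command(deltas=[[1,0,0,-0.03,0],[1,0,0,0,0]])

```text
clock: 46.48
ee_pos: [414.3, -267.5, 53.9]
ee_rot: [0.633, 0.774, 0.023, -0.003]
wrist_force: [-0.8, 1.4, -1.0]
width: 19.2
```

Call:
arm_command(deltas=[[1,-0.01,0.01,-0.06,0],[1,0,0,0,0]])

```text
clock: 46.72
ee_pos: [414.8, -268.2, 52.5]
ee_rot: [0.633, 0.774, 0.024, -0.002]
wrist_force: [-0.2, 0.4, 0.2]
width: 19.5
```

```bash
python3 w.py pics/w25.png; python3 -c "
from h import *
s=get_state();print(R.from_quat(s['ee_rot']).as_matrix()[:,2].round(3),s['wrist_force'],s['joint_pos'].round(3))
im=get_image('scene'); zoom(im,(360,120,470,245),5,'pics/s25.png')"
```

```text
[ 414.8 -268.2   52.5] 19.5 yang 0.199 46.73
grasp px [284. 276.]
[ 0.028  0.039 -0.999] [-0.86138036  0.21832582 -0.00204403] [-0.085  0.564  0.78   2.084 -0.662  0.751  1.329]
```

View pics/w25.png

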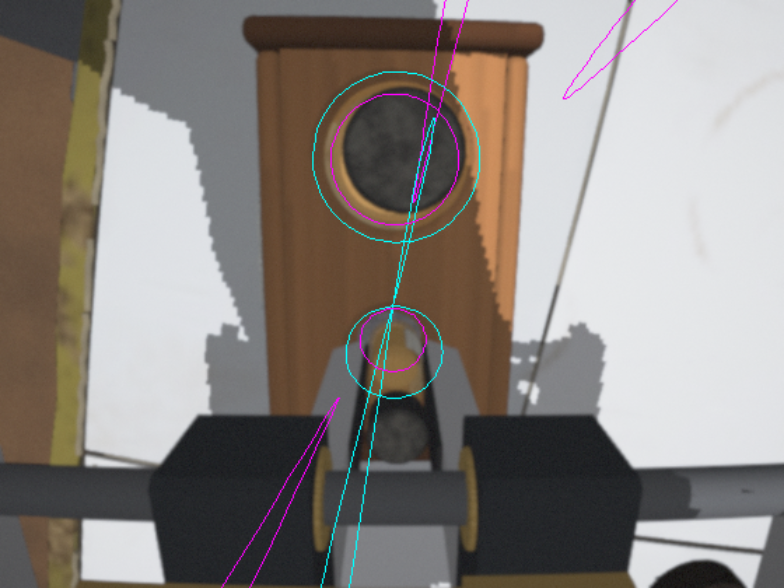

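View pics/s25.png

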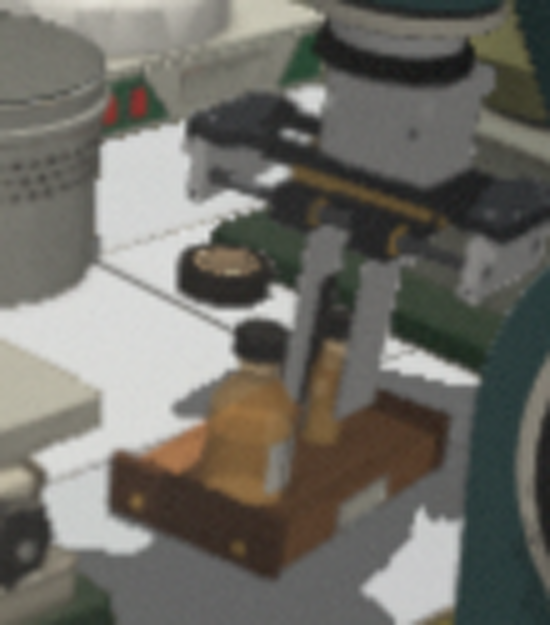

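Call:
arm_command(deltas=[[1,-0.02,0.03,-0.02,0],[0.5,0,0,0,0],[0.3,0,0,0,0],[0.2,0,0,0,0],[0.1,0,0,0,0],[0.1,0,0,0,0]])

```text
clock: 47.58
ee_pos: [414.6, -267.1, 51.5]
ee_rot: [0.633, 0.774, 0.024, -0.001]
wrist_force: [0.6, 0.6, -0.2]
width: 42.0
```

```bash
python3 w.py pics/w26.png
```

```text
[ 414.6 -267.1   51.5] 42.0 yang 0.199 47.58
grasp px [284. 276.]
```

View pics/w26.png

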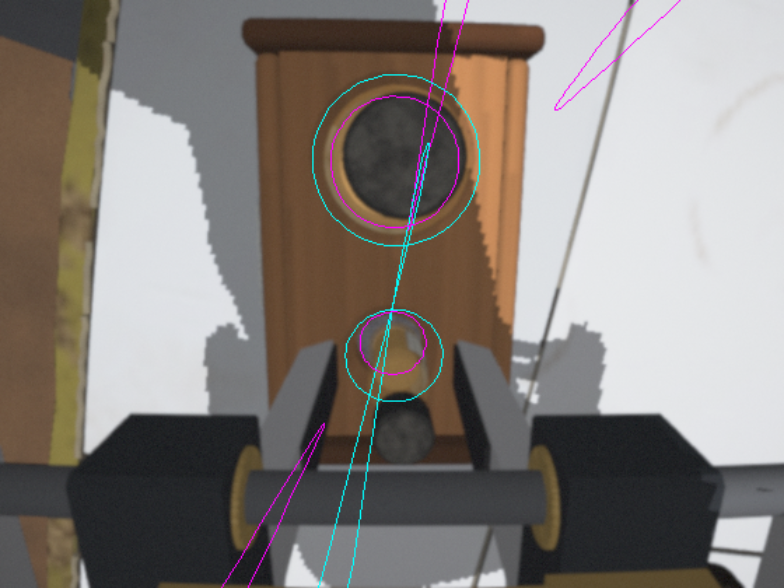

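Released and standing in the well. I'll rise and check.

Call:
arm_command(deltas=[[0.1,0,0,0.2,0],[0.1,0,0,0.6,0],[0.1,0,0,1,0],[0.1,0,0,1,0],[0.1,0,0,0.6,0],[0.1,0,0,0,0],[0.1,0,0,0,0]])

```text
clock: 48.5
ee_pos: [412.7, -267.4, 228.9]
ee_rot: [0.634, 0.773, 0.024, -0.001]
wrist_force: [0.6, -0.9, 0.3]
width: 42.4
```

```bash
python3 w.py pics/w27.png; python3 -c "
from h import *
im=get_image('scene'); zoom(im,(360,120,470,245),5,'pics/s27.png');zoom(im,(60,150,320,320),3,'pics/s28.png')
im=get_image('top'); zoom(im,(110,100,420,290),2.5,'pics/t27.png')"
```

```text
[ 412.7 -267.4  228.9] 42.4 yang 0.197 48.5
grasp px [284. 276.]
```

View pics/w27.png

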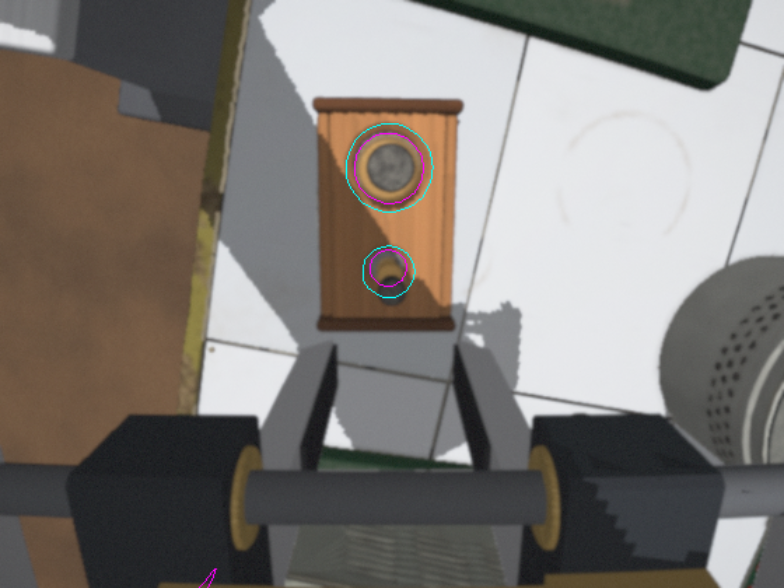

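View pics/s27.png

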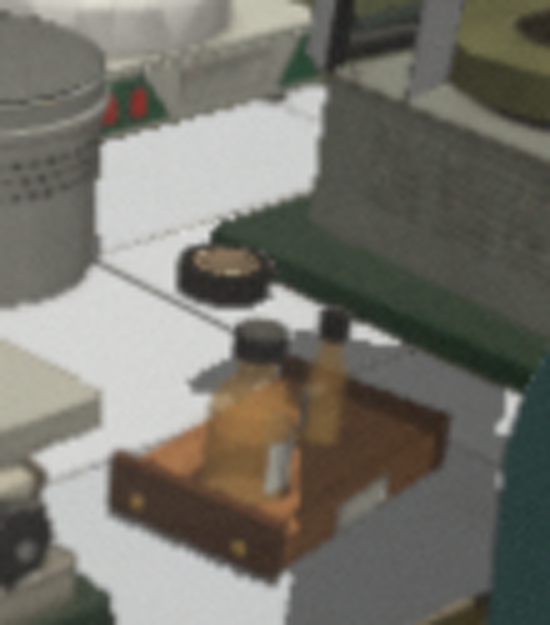

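View pics/s28.png

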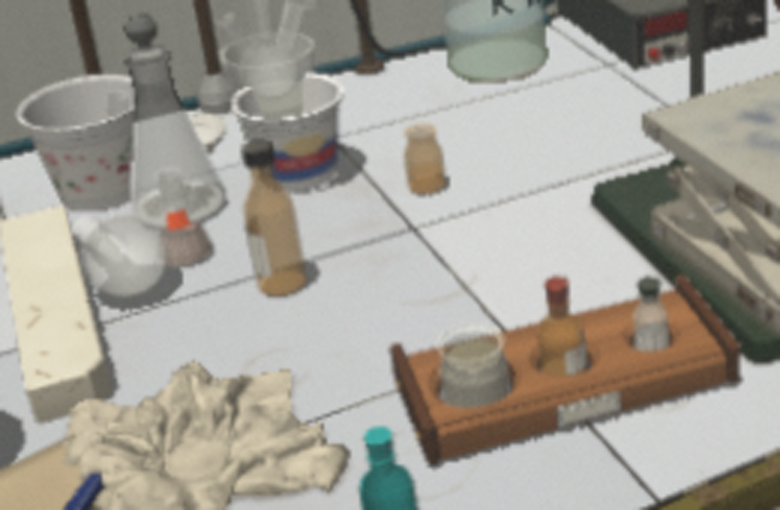

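View pics/t27.png

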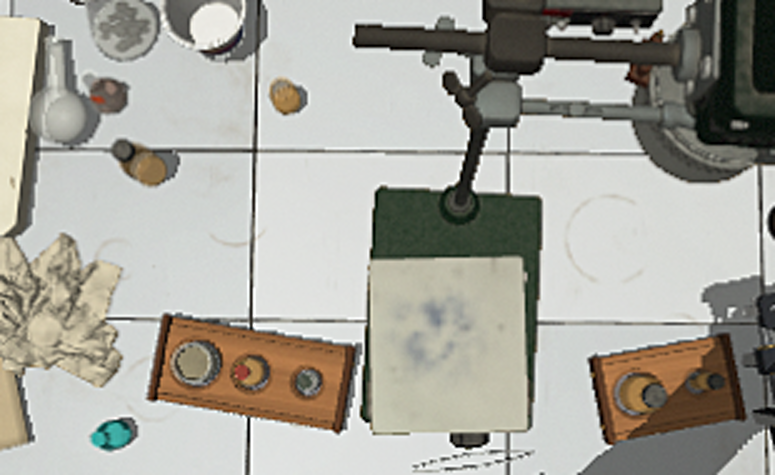

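Run:
```python
from h import *
a=np.linspace(0,2*np.pi,40)
def T(c,y): return c[0]-np.sin(c[2])*y, c[1]+np.cos(c[2])*y
A=(420.5,242,-.15);B=(407.5,-231,.187)
L=[(A,64,46,23.5),(A,0,76,8),(A,-64,58,8),(B,36,96,11),(B,-36,80,8)]
for cam,boxes in(("scene",[(180,225,320,310),(380,160,460,240)]),("wrist",[(180,60,360,240)])):
    p=camera_params(cam); im=get_image(cam)
    for i,(l,t,r,b) in enumerate(boxes):
        f=min(780/(r-l),580/(b-t)); c=cv2.resize(im[t:b,l:r,::-1],None,fx=f,fy=f,interpolation=cv2.INTER_CUBIC)
        for C,y,h,rr in L:
            x,yy=T(C,y)
            for z,R_ in((10+h,rr),):
                q=(proj(p,np.c_[x+R_*np.cos(a),yy+R_*np.sin(a),0*a+z])-[l,t]+.5)*f
                cv2.polylines(c,[q.astype(int).reshape(-1,1,2)],True,(255,0,255),1)
        cv2.imwrite(f"pics/f_{cam}{i}.png",c)
```

```text
(no output)
```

View pics/f_scene0.png

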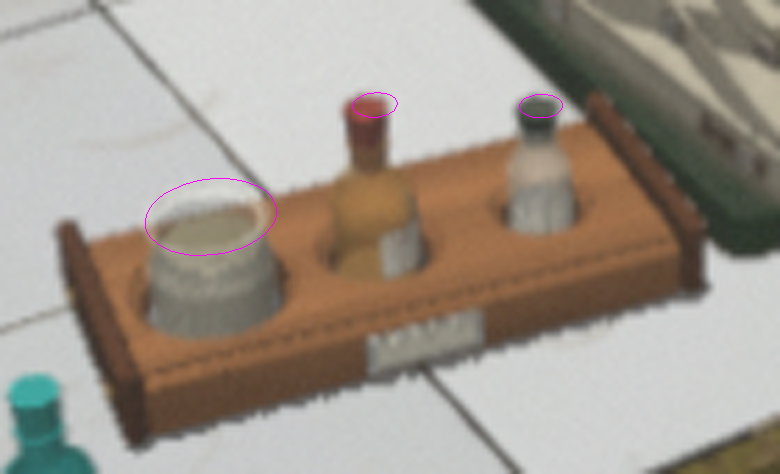

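View pics/f_scene1.png

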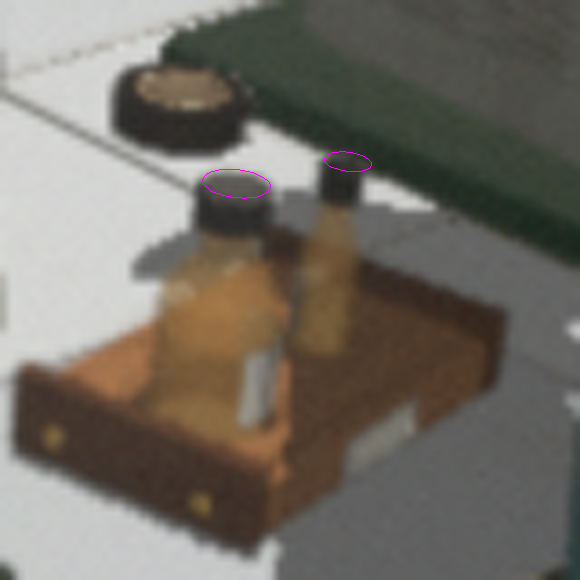

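View pics/f_wrist0.png

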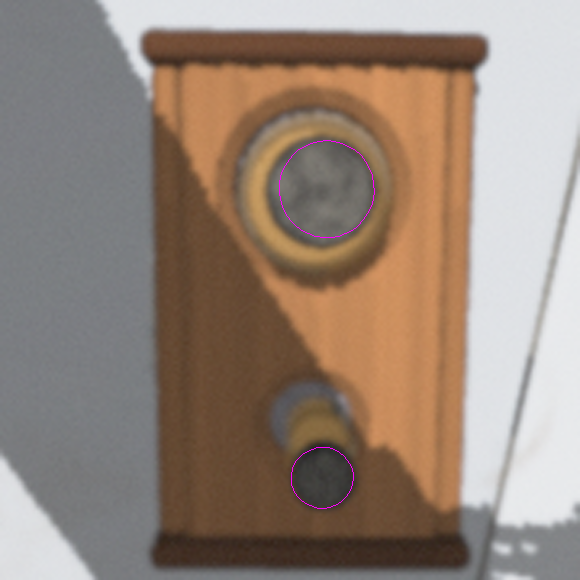

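Run:
```python
from cell import *
print(get_state()['clock']); print(sign_off())
```

```text
48.75
the job is handed in; nothing more can be done
None
```

Both kits are made up and the job is handed in at 48.8 s of the 144 s allowed. It reported no verdict, so the result below rests on my own last checks.

- **Three-well carrier:** it holds the grey jar, the amber dropper bottle with the red stopper and the green-capped vial, each in the well of its own size. The turquoise look-alike was left alone.
- **Two-well carrier:** it holds the squat brown bottle and the slim brown vial, again each in its own well.
- **Final pictures:** in the scene and wrist views all five stand upright with their tops where a seated bottle's top should be, to within about 2 mm by eye. The cap-height overlays match, and the gripper was open and clear above the carrier.
- **Bottles left standing:** the tall brown bottle and the open amber jar look upright and unmoved in the last pictures. I judged this by eye and did not measure their positions again.

- **Disagreements:** the wrist overlay put bottle tops and bottoms about 2 mm off in opposite directions, and I used the mean. The scene view sits 1–2 mm off the top view. The first position for the green vial was about 4 mm off in x, and I corrected it before gripping.
- **Slim vial:** the tool had drifted to about 0.05 rad of tilt over the two-well carrier. I felt no clear floor contact when setting the slim vial down, so I released it by height. The later pictures show it upright and at the right height.

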